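# Dial open the padlock on the gauge chest and hold it up

### The job

Open the dial padlock on the hasp of the gauge chest (read its dial as a clock with twelve towards the shackle): turn the dial clockwise, feeling the clicks, until the pointer is at five o'clock without passing it, then back anticlockwise to three o'clock. Take the lock body by its sides and draw it straight away from the staple to pull the shackle fully open without forcing it, then slide the open shackle out of the staple and lift the lock off. Finish still holding the open lock in the gripper, level and dial uppermost, at least 10 cm above the chest lid, and do not disturb the other things on the chest and the bench.

Things in the scene. Friction and masses are not known exactly. Their poses are not given: they have to be found in the camera images.
- padlock: steel dial padlock lying loose on the chest lid, dial up, 0.3 kg. Origin: centre of underside, on the dial axis; z up, x towards the shackle (12 o'clock), y left of that. Body 26 thick, flat sides at y = -24 and 24 for x -6 to 26, round end to x = -30. Dial disc 36 across, z 26 to 30. It can shift a few mm and turn a few degrees in the staple; turning the dial takes up this play
- dial (a joint): angle of the dial on the lock body, rad: 0 with the pointer at 12 o'clock (towards the shackle), growing clockwise seen from above; 5 o'clock is 2.618, 3 o'clock 1.571. Twelve click positions, every 30 degrees; between them a spring pushes the dial into the nearest one (up to 0.06 N m to turn). Starts somewhere between 11 and half past 2
- pointer (a point): tip of the dial's pointer, 18 from the dial axis, 30 above the lock's underside. On the dial stands a grip bar, 11 wide, 20 high (30 to 50 above the lock's underside), along the line from axis to pointer, from 16 behind the axis to 14 ahead of it; its pointer end has a narrow nose with a white line
- mark_five (a point): where the pointer tip is at 5 o'clock (one of 12 black ticks on the lock body is beside it; the tick at 12 is thicker). Turning clockwise picks up a hidden wheel and carries it to 5; turning back leaves it there. Passed by over 8 degrees, the wheel has gone too far: go on clockwise one whole turn to 5 again
- mark_three (a point): where the pointer tip is at 3 o'clock. The shackle comes out only with the dial here and the hidden wheel left at 5 o'clock, each within about 8 degrees
- padlock_sides (a point): where to grip the lock, midway between its flat sides, 6 from the dial axis towards the shackle, 13 above the underside; 48 wide here, more than 25 free beside it
- shackle (a joint): how far the shackle is drawn out of the lock body, m: 0 shut, 0.018 fully open. About 4 N moves it when unlocked and it stays where it is left. It is a U of 8 mm bar at 13 above the lock's underside: long leg at y = -14 in the lock's frame, which stays in the body, short leg at y = 14, through the staple; shut, the inside of the bend is at x = 56
- shackle_tip (a point): free end of the short shackle leg, on its axis, 13 above the lock's underside. Shut, it is 5 inside the body's front face (x = 26 in the lock's frame); fully open it stands 13 clear of it (x = 26 to 39): the staple's bar passes through this gap when the lock is lifted off
- chest: grey steel gauge chest fixed on the bench, 300 (x) by 360 (y), 100 high, with a two-leaf lid, seam along x at y = 0. Origin: centre of its underside, z up. Turned up to 0.45 rad about z. The lock points along its +x within a few degrees. The hasp's hinge knuckle, 8 high, is 61 from the staple on the +y side
- staple: the fixed staple. Origin: at its foot, midway between its legs, at the lid's surface, about 47 ahead of the dial axis. A U of 5 mm bar in the chest's y-z plane: eye 16 wide, 23 high, top 28 above the lid; the lock's short leg lies in it along x. The hasp strap, 2.5 thick, lies round it, 13 to either side along x: slide the lock over it about 4 mm up
- ring_gauge: bystander: steel ring gauge lying on the chest lid, 60 outside, 32 inside, 22 high; origin centre of underside
- white_block: bystander: white plastic grooved block on the chest lid, 38 by 44, 46 high; origin centre of underside
- ball_standard: bystander: steel ball on a footed stem on the bench, foot 56 across, 79 high; origin centre of underside
There are look-alikes about, which are no part of the job. What is shaped like the padlock but orange, turquoise or yellow is not meant.

How it is judged:
By the outcome, as a careful person would: the job done as asked, in the order asked, and still so for the second after the job is handed in, while the arm keeps its last pose, push and grip.
It also fails if it takes over 72 s, if anything falls off the work surface, if the arm or the gripper's body presses on something with over 40 N, if the wrist force passes 120 N, or if a joint passes its speed limit or range.

### The arm

A 6-joint arm with a two-finger parallel gripper is mounted at the origin on the work surface. World frame = base frame: x ahead of the robot, y to its left, z up, the work surface at z = 0. Lengths are in m, angles in rad, forces in N, time in s.
With the tool pointing down it reaches from about 0.325 to 0.85 m from the base axis. Payload 15.5 kg.
Tool frame: the origin (TCP) lies between the finger pads; the fingertips stand 11 mm ahead of it and the grasp point (between the pads) lies 8 mm behind it; x points along the fingers, y is the direction in which the jaws open and shut, and the axes are right-handed (so a half turn about x gives the same grasp; the last joint's range is limited). The gripper opens to 91 mm and grips with 3 to 60 N. Pads are 32 mm wide; open, the fingers measure 118 mm over their backs; the gripper's body (76 mm by 178 mm) begins 60 mm behind the grasp point.
Start: joints at [-1.308, 0.494, 1.345, -0, 1.302, -0.096], TCP at [0.219, -0.585, 0.192] pointing down, gripper open.
Joint ranges: [-2.91, 2.91], [-0.82, 2.16], [0.22, 2.67], [-1.22, 4.37], [0.12, 2.79], [-3.08, 3.08]. Speed limits (rad/s): [1.89, 1.89, 2.57, 3.01, 3.01, 3.01].

### API

Orientations are given as [roll, pitch, yaw] about the fixed x, y, z axes, in that order (R = Rz(yaw) Ry(pitch) Rx(roll)).
In Python, from rig import ctrl gives the robot as it stands. The module is installed in compiled form; this text tells all that it offers.
- The arm moves only by the tool jog_arm, never from a script. Its argument "increments" is one flat list of numbers, 7 for each row, row after row: the closure, from -1 (fully open) to 1 (shut), then the shift along the tool's x, y, z in mm, then the turn, a rotation vector about the tool's x, y, z in degrees. A call has 1 to 5 rows; each row is the pose to reach, as a shift and turn from the pose measured when the call began, along the tool's axes at that moment; what a row does not reach only later rows make up. A row lasts 1/12 s, in which the tool goes at most 41.7 mm and 7.16 degrees, less where a joint would pass 70% of its speed; a pose out of reach is approached as far as the arm can. A call with a gripper value outside its range is refused whole. The fingers move at their own pace and stop on an object; "grip_force" is the grip in N (left out, the last holds). Time passes only in rows, so rows that repeat a pose let the fingers close. It gives the time, the measured TCP pose, the force and the opening at its end, in the units of the state.
- ctrl.read_state(): the state, without advancing time (a new reading comes with each control period).
- ctrl.grab_frame(name): name is "scene" or "side" or "wrist"; returns a dict with "color" (400x640x3 uint8, red, green, blue), "fx", "fy", "cx", "cy" (pixels), "cam_to_world" (4x4, takes a point from camera to world coordinates). Camera axes: x right, y down, z forward; pixel columns grow to the right and rows downward; lengths in m; the calibration is good to about 2 mm. A picture is of the moment at which its call begins. There is no depth.
- ctrl.hand_in(): hands the job in, once; it reports no verdict.
Trained networks look in a picture, given as the dict that the camera call returned (one of the last four; its "shot" number tells which), for a name from the list of things; names that differ only in an ending like _2 or _b are one class to them, and where a whole thing is asked for, a point or a joint stands for the part that bears it (a point fixed in the world has none). Each returns a list of dicts, best first, with "conf" (0 to 1); they miss things now and then, are a little off and sometimes report something else, mostly with a low value. They report only what shows in the picture. A call takes as long as a camera call. They do not tell look-alikes from the thing itself.
- ctrl.look_for(label, picture): "position" ([x, y, z] in m, in world coordinates, good to about 4 mm: the middle of the surface that is visible of it).
- ctrl.regions_of(label, picture): "mask" (400x640 bool, what is visible of it).
The state is a dict: "clock": time; "joint_pos": joint angles; "joint_velocities": joint speeds; "joint_efforts": joint torques, N m; "tcp_pos": TCP position; "eef_rot": TCP orientation; "wrist_force": force on the tool from outside, world axes, zero at the start; "moment": the same for the moment, N m; "width": opening from 0.0 (shut) to 1.0 (fully open).
Only numpy, scipy, OpenCV 4.12 (cv2) and the standard library are available. Lean on these libraries where they do the work, as an engineer would, in place of code of your own. Each camera call takes 0.05 s, during which the arm holds its last target.

## Working session

There is one attempt and no reset: what is moved stays moved. The work goes in short steps, Python scripts to look and compute and a tool call to move; the robot and the scene stay as the last step left them, time stands still between calls to the robot, and variables do not carry over. Pictures are saved under pics/ and viewed, and the job is handed in when it is done.

Besides the shell and the picture viewer there is one more tool, called as name(argument=value, ...) on one line, values as JSON. jog_arm: Moves the arm, as the interface text tells. Its arguments: {"type":"object","properties":{"increments":{"type":"array"},"grip_force":{"type":"number"}},"required":["increments"]}

```bash
mkdir -p pics; ls
cat > h.py <<'E'
import numpy as np, cv2
from rig import ctrl
from scipy.spatial.transform import Rotation as R
def save(f,name,crop=None,scale=1):
    im=f["color"][:,:,::-1]
    if crop: im=im[crop[1]:crop[3],crop[0]:crop[2]]
    if scale!=1: im=cv2.resize(im,None,fx=scale,fy=scale,interpolation=cv2.INTER_CUBIC)
    cv2.imwrite("pics/"+name,im)
def proj(f,p):
    T=np.linalg.inv(f["cam_to_world"]); c=T[:3,:3]@np.asarray(p)+T[:3,3]
    return np.array([f["fx"]*c[0]/c[2]+f["cx"],f["fy"]*c[1]/c[2]+f["cy"]])
def onz(f,u,v,z):
    T=f["cam_to_world"]; d=T[:3,:3]@np.array([(u-f["cx"])/f["fx"],(v-f["cy"])/f["fy"],1]); o=T[:3,3]
    return o+d*(z-o[2])/d[2]
def st():
    s=ctrl.read_state()
    for k,v in s.items(): print(k,np.round(v,4))
    return s
E
python3 - <<'E'
from h import *
s=st()
for n in ["scene","side","wrist"]:
    f=ctrl.grab_frame(n); save(f,n+"0.png"); print(n,f["cam_to_world"].round(3).tolist(),f["fx"])
    for l in ["padlock","staple","chest","pointer","ring_gauge","white_block","ball_standard","shackle_tip"]:
        print(l,[(np.round(d["position"],3).tolist(),round(d["conf"],2)) for d in ctrl.look_for(l,f)][:4])
E
```

```text
pics
clock 0.0
joint_pos [-1.3075  0.4942  1.3462 -0.      1.3025 -0.0955]
joint_velocities [ 0.0016 -0.0008  0.0016 -0.0002 -0.0011 -0.0004]
joint_efforts [-4.40000e-03 -8.78854e+01 -3.81857e+01  7.06000e-02  5.34000e-02
 -1.00000e-04]
tcp_pos [ 0.2193 -0.5848  0.191 ]
eef_rot [-1.6439  1.5695  1.8565]
wrist_force [-0.4963 -0.0723  0.5416]
moment [ 0.0053 -0.0565  0.0012]
width 0.9973
scene [[0.405, 0.798, -0.446, 1.179], [0.914, -0.346, 0.21, -0.388], [0.013, -0.493, -0.87, 1.32], [0.0, 0.0, 0.0, 1.0]] 453.45078376464136
padlock [([0.533, 0.021, 0.129], 0.8), ([0.334, 0.259, 0.028], 0.7), ([0.341, -0.081, 0.024], 0.61), ([0.341, 0.072, 0.025], 0.49)]
staple []
chest [([0.591, 0.047, 0.102], 0.82), ([0.581, -0.493, 0.018], 0.63)]
pointer [([0.523, 0.022, 0.13], 0.62), ([0.332, -0.077, 0.039], 0.59), ([0.329, 0.267, 0.038], 0.53), ([0.55, -0.256, 0.034], 0.52)]
ring_gauge [([0.636, -0.034, 0.122], 0.8), ([0.57, 0.018, 0.118], 0.44)]
white_block [([0.675, 0.148, 0.145], 0.74)]
ball_standard []
shackle_tip [([0.343, 0.12, 0.019], 0.63), ([0.572, 0.016, 0.116], 0.57)]
side [[-0.999, -0.
[... 217 characters left out ...]
3), ([0.337, -0.059, 0.027], 0.62)]
staple []
chest [([0.563, 0.138, 0.106], 0.71)]
pointer [([0.328, 0.27, 0.03], 0.89), ([0.333, 0.079, 0.027], 0.72), ([0.521, 0.036, 0.138], 0.6), ([0.545, -0.254, 0.042], 0.56)]
ring_gauge [([0.638, -0.025, 0.121], 0.63)]
white_block [([0.666, 0.163, 0.142], 0.97)]
ball_standard [([0.573, -0.484, 0.018], 0.51)]
shackle_tip [([0.351, 0.123, 0.017], 0.62), ([0.31, 0.227, 0.015], 0.52), ([0.502, -0.266, 0.013], 0.45)]
wrist [[0.353, -0.9, -0.257, 0.293], [-0.936, -0.339, -0.096, -0.557], [-0.001, 0.274, -0.962, 0.385], [0.0, 0.0, 0.0, 1.0]] 294.1825964911287
padlock []
staple []
chest []
pointer []
ring_gauge []
white_block []
ball_standard []
shackle_tip []
```

View pics/scene0.png

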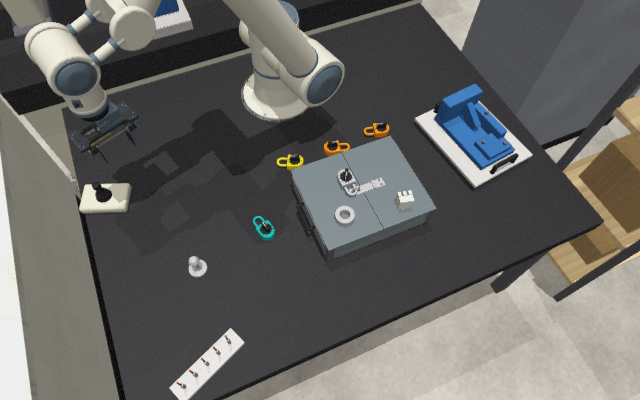

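View pics/side0.png

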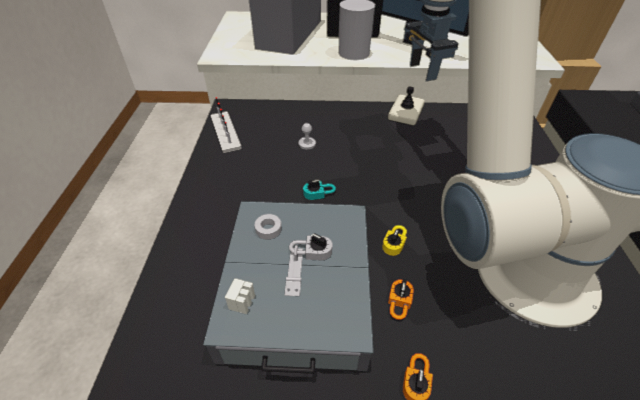

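View pics/wrist0.png

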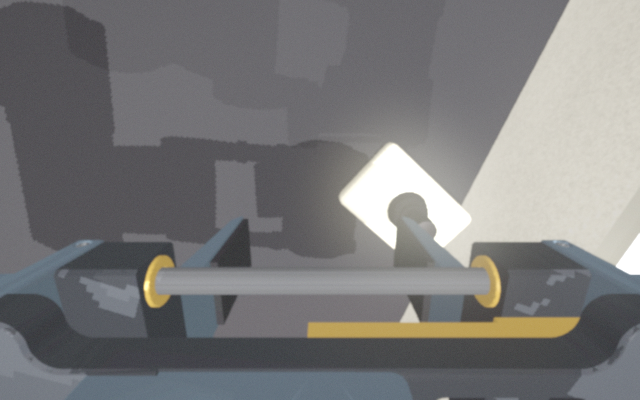

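Run:
```python
from h import *
f=ctrl.grab_frame("scene"); save(f,"s1.png",(280,130,440,260),5)
f2=ctrl.grab_frame("side"); save(f2,"d1.png",(200,190,380,310),4.4)
import pickle; pickle.dump((f,f2),open("f0.pkl","wb"))
```

```text
(no output)
```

View pics/s1.png

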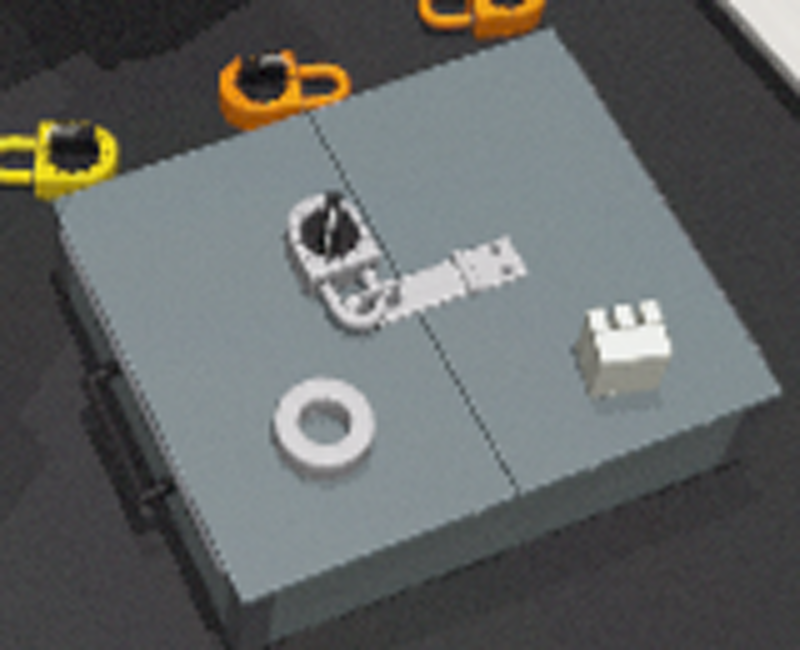

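View pics/d1.png

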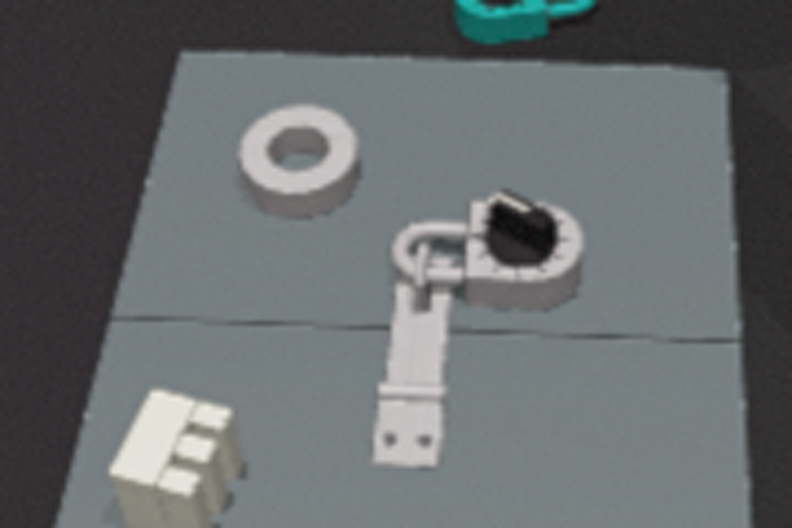

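Run:
```python
from h import *
import pickle
f,f2=pickle.load(open("f0.pkl","rb"))
s=ctrl.read_state(); M=R.from_euler("xyz",s["eef_rot"]).as_matrix(); print(M.round(3))
c=lambda u,v,z: print((u,v),onz(f2,200+u/4.4,190+v/4.4,z).round(4))
g=lambda u,v,z: print("sc",(u,v),onz(f,280+u/5,130+v/5,z).round(4))
c(110,318,.1);c(740,340,.1); g(312,114,.1);g(518,490,.1)
c(180,52,.1); c(725,70,.1)
c(505,194,.15);c(548,238,.15); c(421,240,.128); c(421,300,.1)
g(325,197,.15);g(338,228,.15)
# dial disc ellipse
c(520,235,.13); g(328,230,.13)
```

```text
[[ 0.     0.351 -0.936]
 [ 0.    -0.936 -0.351]
 [-1.    -0.    -0.   ]]
(110, 318) [0.7185 0.0629 0.1   ]
(740, 340) [0.4132 0.0655 0.1   ]
sc (312, 114) [0.4208 0.0664 0.1   ]
sc (518, 490) [0.7192 0.0605 0.1   ]
(180, 52) [ 0.7159 -0.1187  0.1   ]
(725, 70) [ 0.4105 -0.1151  0.1   ]
(505, 194) [0.5279 0.0199 0.15  ]
(548, 238) [0.5067 0.0459 0.15  ]
(421, 240) [0.5683 0.0319 0.128 ]
(421, 300) [0.5683 0.0472 0.1   ]
sc (325, 197) [0.5118 0.028  0.15  ]
sc (338, 228) [0.5355 0.0254 0.15  ]
(520, 235) [0.5203 0.0288 0.13  ]
sc (328, 230) [0.5234 0.0261 0.13  ]
```

jog_arm(increments=[-1, -4, -28, -29, -6.8, 0, 0, -1, -8, -55, -59, -13.6, 0, 0, -1, -12, -83, -88, -20.4, 0, 0, -1, -16, -110, -117, -27.2, 0, 0, -1, -20, -138, -146, -34, 0, 0])

```text
clock: 1.87
tcp_pos: [0.3081, -0.4032, 0.2118]
eef_rot: [1.352, 1.57, -0.832]
wrist_force: [1.5, 0.3, 0.9]
width: 0.999
```

```bash
cat >> h.py <<'E'
def plan(p,yang,n=5,show=True):
    s=ctrl.read_state(); M=R.from_euler("xyz",s["eef_rot"]).as_matrix(); 
    d=M.T@(np.array(p)-s["tcp_pos"])*1000
    a=np.radians(yang); y=np.array([np.cos(a),np.sin(a),0]); x=np.array([0,0,-1.]); T=np.c_[x,y,np.cross(x,y)]
    rv=np.degrees(R.from_matrix(M.T@T).as_rotvec())
    print("yang now",np.degrees(np.arctan2(M[1,1],M[0,1])).round(2),"shift",d.round(2),"rot",rv.round(2),"rows min",np.linalg.norm(d)/41.7,np.linalg.norm(rv)/7.16)
E
python3 -c "
from h import *
plan((.521,.028,.25),45)"
```

```text
yang now -35.13 shift [ -38.22  -74.03 -475.09] rot [-8.013e+01  2.000e-02 -1.000e-02] rows min 11.56697176535884 11.19173939136644
```

jog_arm(increments=[-1, -3, -6, -39, -6.6, 0, 0, -1, -6, -12, -78, -13.2, 0, 0, -1, -10, -19, -117, -19.8, 0, 0, -1, -13, -25, -157, -26.4, 0, 0, -1, -16, -31, -196, -33, 0, 0])

```text
clock: 2.28
tcp_pos: [0.396, -0.2231, 0.2282]
eef_rot: [0.971, 1.57, -0.632]
wrist_force: [0.9, -1.3, -0.1]
width: 1.001
```

```bash
python3 -c "
from h import *
plan((.521,.028,.25),45)"
```

```text
yang now -1.82 shift [ -21.82  116.95 -254.98] rot [-4.682e+01  4.000e-02 -3.000e-02] rows min 6.747337758382539 6.539069213847604
```

jog_arm(increments=[-1, -3, 17, -36, -6.7, 0, 0, -1, -6, 33, -73, -13.4, 0, 0, -1, -9, 50, -109, -20.1, 0, 0, -1, -12, 67, -146, -26.8, 0, 0, -1, -16, 84, -182, -33.5, 0, 0])

```text
clock: 2.7
tcp_pos: [0.4862, -0.0418, 0.2445]
eef_rot: [0.488, 1.569, -0.524]
wrist_force: [1.1, -1.0, 0.8]
width: 1.0
```

```bash
python3 -c "
from h import *
plan((.521,.028,.25),45)"
```

```text
yang now 32.02 shift [ -5.48  66.48 -40.73] rot [-12.98   0.07  -0.03] rows min 1.8741981173994466 1.8134106172000404
```

jog_arm(increments=[-1, -3, 33, -20, -6.5, 0, 0, -1, -6, 66, -41, -13, 0, 0, -1, -6, 66, -41, -13, 0, 0])

```text
clock: 2.95
tcp_pos: [0.5229, 0.0334, 0.251]
eef_rot: [1.064, 1.567, 0.29]
wrist_force: [-1.4, -0.3, 0.4]
width: 1.001
```

Run:
```python
from h import *
import pickle
s=st()
f=ctrl.grab_frame("wrist"); save(f,"w1.png"); pickle.dump(f,open("w1.pkl","wb"))
for l in ["padlock","staple","pointer","mark_five","mark_three","shackle_tip","padlock_sides"]:
    print(l,[(np.round(d["position"],4).tolist(),round(d["conf"],2)) for d in ctrl.look_for(l,f)][:3])
```

```text
clock 2.95
joint_pos [-5.1000e-02  2.9190e-01  1.5081e+00  1.2000e-03  1.3384e+00 -8.4890e-01]
joint_velocities [-0.0918 -0.0226  0.0627 -0.0318 -0.0181  0.0644]
joint_efforts [  5.5969 -66.8987 -40.9308   0.215    0.6441  -1.4689]
tcp_pos [0.5229 0.0334 0.251 ]
eef_rot [1.0636 1.5674 0.2905]
wrist_force [-1.3772 -0.2787  0.3903]
moment [ 0.0364 -0.0959  0.0204]
width 1.0008
padlock [([0.3372, -0.0738, 0.027], 0.84), ([0.3334, 0.0807, 0.0253], 0.8), ([0.5214, 0.0286, 0.1279], 0.78)]
staple [([0.5696, 0.0419, 0.1277], 0.6), ([0.524, 0.0317, 0.1258], 0.18)]
pointer [([0.5186, 0.0293, 0.1318], 0.95), ([0.3367, -0.0706, 0.0307], 0.8), ([0.3364, 0.0706, 0.0352], 0.66)]
mark_five [([0.3401, 0.0787, 0.0268], 0.95), ([0.5259, 0.0288, 0.1264], 0.89)]
mark_three [([0.525, 0.0312, 0.123], 0.78), ([0.343, 0.0766, 0.0262], 0.67), ([0.3381, -0.068, 0.0263], 0.63)]
shackle_tip [([0.3535, 0.1181, 0.019], 0.96), ([0.5698, 0.0226, 0.1161], 0.95), ([0.3126, -0.1184, 0.0189], 0.65)]
padlock_sides [([0.525, 0.0314, 0.125], 0.86), ([0.3415, 0.0778, 0.0253], 0.84), ([0.3361, -0.0663, 0.024], 0.65)]
```

View pics/w1.png

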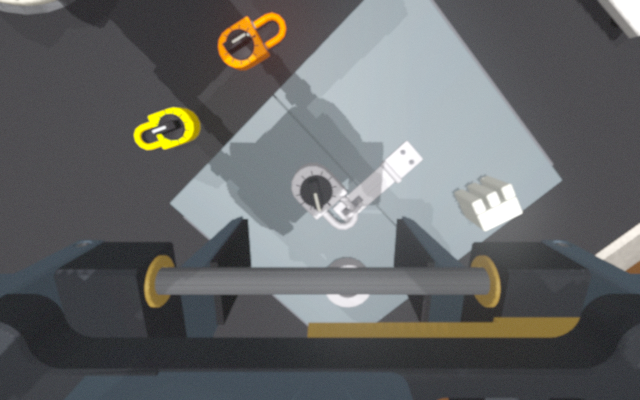

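Run:
```python
from h import *
import pickle
f=pickle.load(open("w1.pkl","rb")); save(f,"w1z.png",(275,130,435,245),5)
```

```text
(no output)
```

View pics/w1z.png

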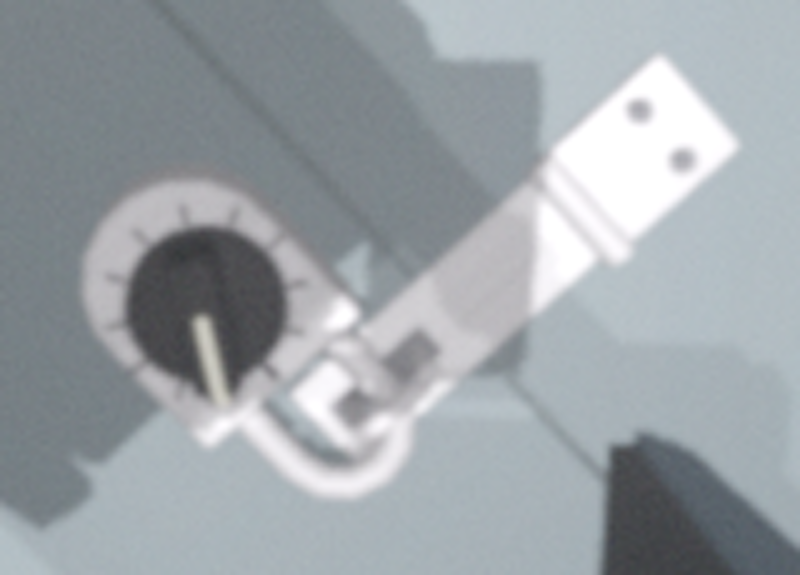

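Run:
```python
from h import *
import pickle
from scipy.optimize import least_squares
f=pickle.load(open("w1.pkl","rb"))
g=lambda u,v,z: onz(f,275+u/5,130+v/5,z)
c=g(207,304,.130);print("dial",c)
t=np.array([(112,327),(118,277),(140,237),(184,212),(234,215),(277,243),(297,284),(272,368),(182,388)])
P=np.array([g(u,v,.126) for u,v in t]); print(P.round(4))
q=least_squares(lambda a:np.hypot(P[:,0]-a[0],P[:,1]-a[1])-a[2],[.52,.03,.02]).x;print("ring",q)
a=np.degrees(np.arctan2(P[:,1]-q[1],P[:,0]-q[0]));print(a.round(1))
print("yaw",np.mean((a-a.round(-1)*0+15)%30-15), ((a+15)%30-15).round(1))
for z in (.14,.15): 
  A=g(201,318,z);B=g(222,405,z);print(z,A,B,np.degrees(np.arctan2(*(B-A)[1::-1])),np.degrees(np.arctan2(B[1]-q[1],B[0]-q[0])))
print("strap/hinge",g(660,58,.1025),g(735,145,.1025),"staple top",g(380,380,.128))
```

```text
dial [0.52233056 0.02777188 0.13      ]
[[0.512  0.008  0.126 ]
 [0.5048 0.0172 0.126 ]
 [0.5019 0.0271 0.126 ]
 [0.5047 0.038  0.126 ]
 [0.5128 0.0454 0.126 ]
 [0.5239 0.0478 0.126 ]
 [0.5337 0.0445 0.126 ]
 [0.5439 0.027  0.126 ]
 [0.5331 0.0091 0.126 ]]
ring [0.52272202 0.02688971 0.02095856]
[-119.7 -151.6  179.4  148.4  118.3   86.8   58.1    0.4  -59.7]
yaw -1.065120693227196 [ 0.3 -1.6 -0.6 -1.6 -1.7 -3.2 -1.9  0.4  0.3]
0.14 [0.52189393 0.0266078  0.14      ] [0.53904365 0.01612181 0.14      ] -31.443189060660263 -33.41412312447356
0.15 [0.52010483 0.02863217 0.15      ] [0.53669009 0.01849132 0.15      ] -31.443189060660398 -31.016673542465163
strap/hinge [0.55805375 0.1375592  0.1025    ] [0.58566567 0.13729726 0.1025    ] staple top [0.56246442 0.04288704 0.128     ]
```

```bash
python3 -c "
from h import *
plan((.5225,.0273,.17),59); plan((.5225,.0273,.145),59)"
```

```text
yang now 44.9 shift [80.55  1.85  1.36] rot [-1.41e+01  7.00e-02 -1.00e-02] rows min 1.9323589939275911 1.9691368509466713
yang now 44.9 shift [105.55   1.84   1.33] rot [-1.41e+01  7.00e-02 -1.00e-02] rows min 2.5316814397202525 1.9691368509466713
```

jog_arm(increments=[-1, 30, 2, 1, -7, 0, 0, -1, 60, 2, 1, -14, 0, 0, -1, 80, 2, 1, -14, 0, 0, -1, 80, 2, 1, -14, 0, 0])

```text
clock: 3.68
tcp_pos: [0.5199, 0.027, 0.1672]
eef_rot: [-2.521, 1.566, -3.065]
wrist_force: [-0.0, 0.7, -0.4]
width: 0.996
```

Run:
```python
from h import *
plan((.5225,.0273,.145),59)
f=ctrl.grab_frame("wrist"); save(f,"w2.png",(200,100,520,300),2.5)
f=ctrl.grab_frame("side"); save(f,"d2.png",(200,150,420,310),3.6)
```

```text
yang now 58.83 shift [22.17  1.64  2.19] rot [-0.17 -0.23  0.16] rows min 0.5356205868105719 0.046134648677915155
```

View pics/w2.png

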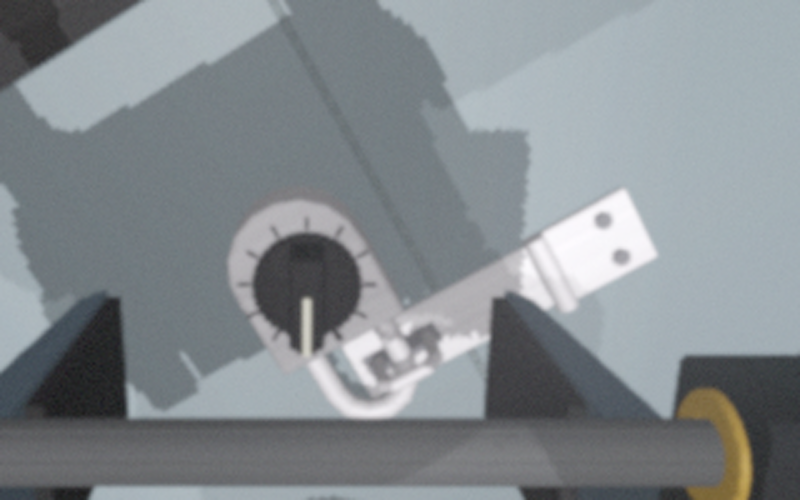

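View pics/d2.png

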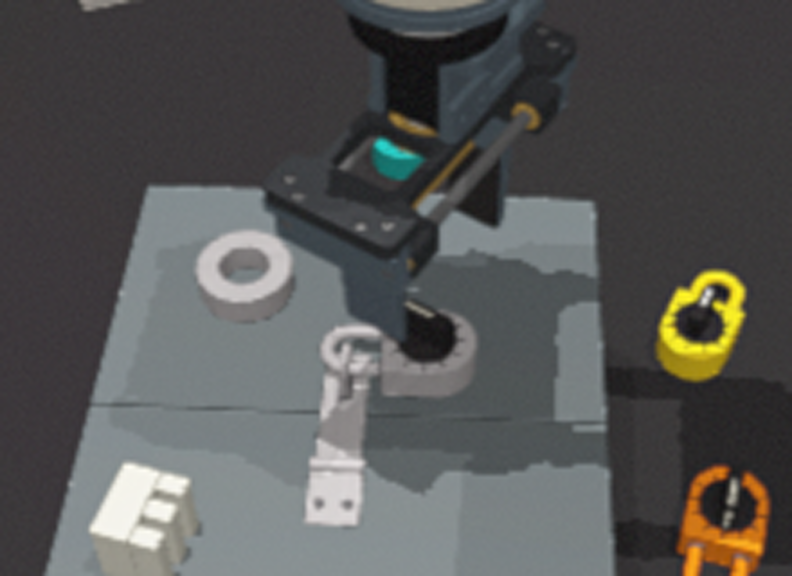

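jog_arm(increments=[-1, 12, 0.5, 2, 0, 0, 0, -1, 22, 0.5, 2, 0, 0, 0, -1, 22, 0.5, 2, 0, 0, 0, -1, 22, 0.5, 2, 0, 0, 0], grip_force=12)

```text
clock: 4.12
tcp_pos: [0.5242, 0.0264, 0.1494]
eef_rot: [-0.723, 1.57, -1.268]
wrist_force: [0.3, -0.4, 0.1]
width: 0.998
```

Run:
```python
from h import *
plan((.5225,.0273,.145),59);st()
f=ctrl.grab_frame("side"); save(f,"d3.png",(200,150,420,310),3.6)
```

```text
yang now 58.74 shift [ 4.35 -0.13 -1.91] rot [-0.26  0.03  0.03] rows min 0.11408580443243888 0.03608891109968151
clock 4.1167
joint_pos [-6.3000e-02  4.0310e-01  1.6449e+00 -8.0000e-04  1.0934e+00 -1.0879e+00]
joint_velocities [ 0.0003 -0.0065 -0.0089 -0.0001  0.0036 -0.0011]
joint_efforts [-1.64200e-01 -7.19996e+01 -3.16662e+01 -8.20000e-03 -1.94700e-01
  2.17000e-02]
tcp_pos [0.5242 0.0264 0.1494]
eef_rot [-0.7228  1.5701 -1.2683]
wrist_force [ 0.3494 -0.4033  0.0784]
moment [ 0.0656 -0.1229  0.0135]
width 0.9977
```

View pics/d3.png

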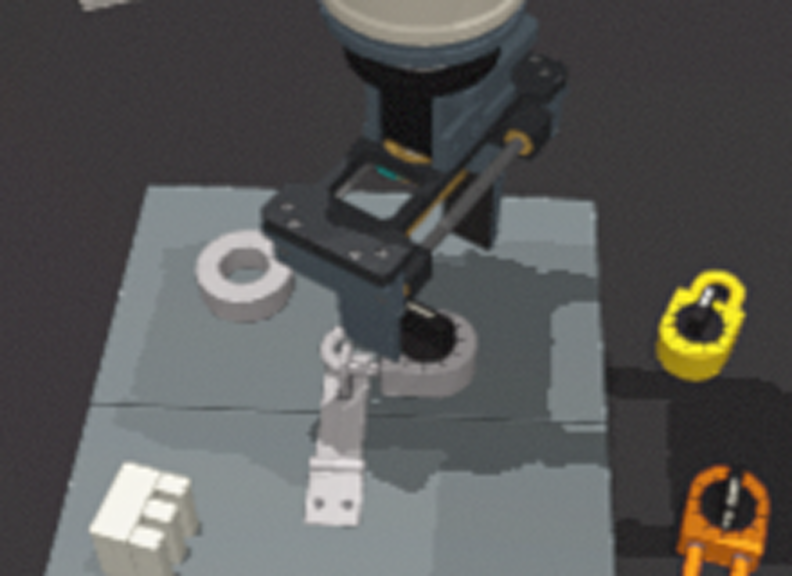

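jog_arm(increments=[-1, 5, 0, -1.5, 0, 0, 0, 1, 5, 0, -1.5, 0, 0, 0, 1, 5, 0, -1.5, 0, 0, 0, 1, 5, 0, -1.5, 0, 0, 0, 1, 5, 0, -1.5, 0, 0, 0], grip_force=12)

```text
clock: 4.58
tcp_pos: [0.5232, 0.0273, 0.1447]
eef_rot: [-0.078, 1.57, -0.624]
wrist_force: [-0.1, -0.4, 0.6]
width: 0.739
```

Run:
```python
from h import *
plan((.5225,.0273,.145),59);st()
```

```text
yang now 58.76 shift [-0.27 -0.33 -0.6 ] rot [-0.24  0.06  0.01] rows min 0.017601249770959223 0.0353347574551779
clock 4.5833
joint_pos [-6.1500e-02  4.0730e-01  1.6533e+00 -7.0000e-04  1.0800e+00 -1.0867e+00]
joint_velocities [ 0.0005  0.0007  0.0001 -0.0008 -0.0015 -0.0005]
joint_efforts [ 2.48000e-02 -7.34162e+01 -3.18626e+01  1.00000e-04  8.55000e-02
  2.30000e-03]
tcp_pos [0.5232 0.0273 0.1447]
eef_rot [-0.0782  1.5697 -0.6236]
wrist_force [-0.1447 -0.4205  0.6443]
moment [ 0.0352 -0.164  -0.0501]
width 0.7386
```

jog_arm(increments=[1, 0, 0, 0, 0, 0, 0, 1, 0, 0, 0, 0, 0, 0, 1, 0, 0, 0, 0, 0, 0, 1, 0, 0, 0, 0, 0, 0, 1, 0, 0, 0, 0, 0, 0])

```text
clock: 5.0
tcp_pos: [0.5232, 0.0273, 0.1448]
eef_rot: [-0.044, 1.57, -0.589]
wrist_force: [-0.5, 0.4, 0.2]
width: 0.373
```

jog_arm(increments=[1, 0, 0, 0, 0, 0, 0, 1, 0, 0, 0, 0, 0, 0, 1, 0, 0, 0, 0, 0, 0, 1, 0, 0, 0, 0, 0, 0, 1, 0, 0, 0, 0, 0, 0])

```text
clock: 5.42
tcp_pos: [0.5232, 0.0272, 0.1447]
eef_rot: [-0.082, 1.57, -0.628]
wrist_force: [1.2, 0.3, 0.6]
width: 0.018
```

Run:
```python
from h import *
plan((.5225,.0273,.145),59);st()
f=ctrl.grab_frame("wrist"); save(f,"w4.png",(200,100,520,300),2.5)
```

```text
yang now 58.75 shift [-0.26 -0.32 -0.65] rot [-0.25  0.07  0.01] rows min 0.018411746784388165 0.03597715338338995
clock 5.4167
joint_pos [-6.1500e-02  4.0730e-01  1.6532e+00 -7.0000e-04  1.0800e+00 -1.0866e+00]
joint_velocities [ 0.0004 -0.0001  0.0003 -0.0013  0.0014 -0.0005]
joint_efforts [ 5.20000e-03 -7.34214e+01 -3.19164e+01 -0.00000e+00  7.81000e-02
  5.00000e-04]
tcp_pos [0.5232 0.0272 0.1447]
eef_rot [-0.0822  1.5696 -0.6275]
wrist_force [1.1551 0.3103 0.5929]
moment [ 0.0482 -0.1655 -0.0065]
width 0.0175
```

View pics/w4.png

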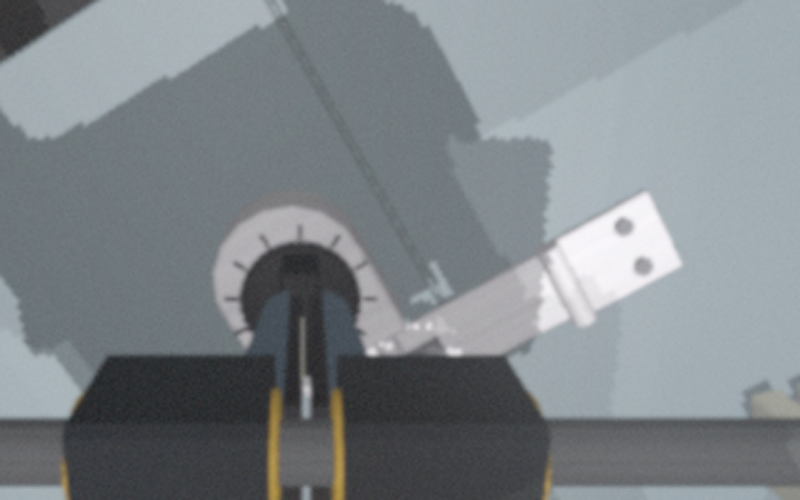

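jog_arm(increments=[1, 0, 0, 0, 0, 0, 0, 1, 0, 0, 0, 0, 0, 0])

```text
clock: 5.63
tcp_pos: [0.5232, 0.0273, 0.1447]
eef_rot: [-0.077, 1.57, -0.623]
wrist_force: [0.6, 0.8, 0.8]
width: 0.005
```

Run:
```python
from h import *
st()
f=ctrl.grab_frame("side"); save(f,"d5.png",(260,190,380,280),6)
f=ctrl.grab_frame("scene"); save(f,"s5.png",(290,130,410,220),6)
f=ctrl.grab_frame("wrist"); save(f,"w5.png",(260,150,420,270),5)
```

```text
clock 5.6333
joint_pos [-6.1500e-02  4.0730e-01  1.6533e+00 -7.0000e-04  1.0800e+00 -1.0866e+00]
joint_velocities [-0.0019  0.0002  0.0006 -0.0008  0.0016 -0.0006]
joint_efforts [-2.20000e-03 -7.34228e+01 -3.19162e+01 -1.00000e-03  7.80000e-02
 -1.00000e-04]
tcp_pos [0.5232 0.0273 0.1447]
eef_rot [-0.0774  1.5696 -0.6228]
wrist_force [0.6054 0.8122 0.7514]
moment [ 0.0117 -0.1198  0.0026]
width 0.0053
```

View pics/d5.png

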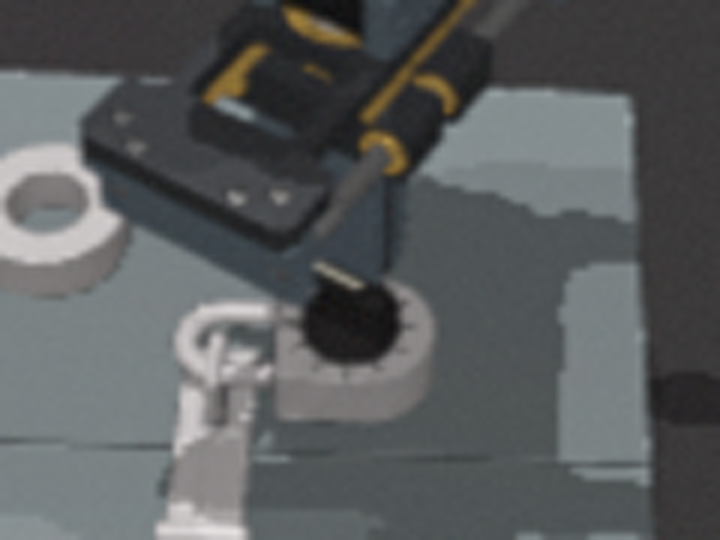

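View pics/s5.png

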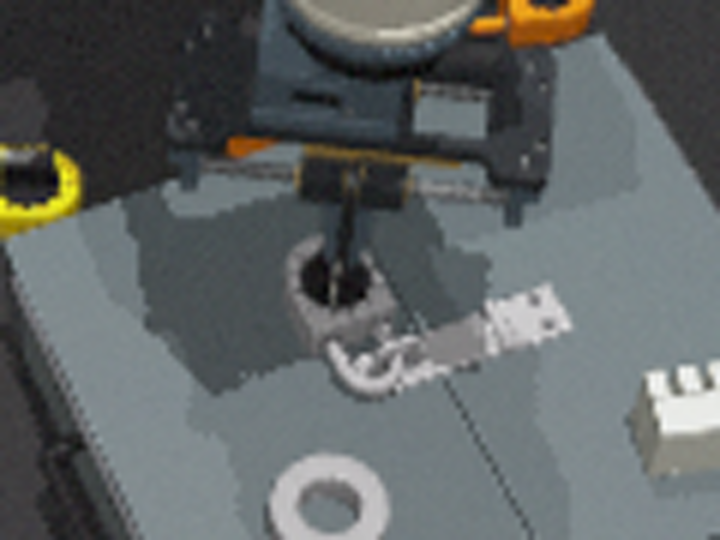

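View pics/w5.png

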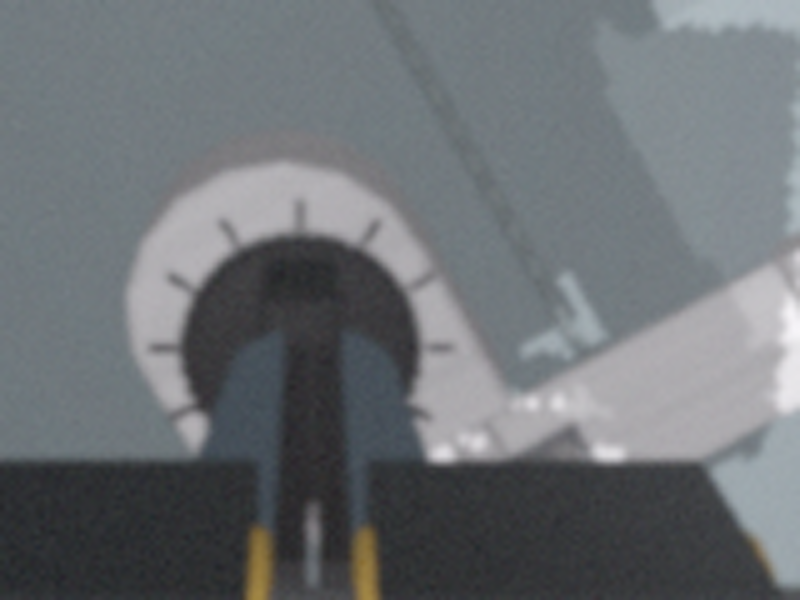

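jog_arm(increments=[1, 0, 0, 0, 4, 0, 0, 1, 0, 0, 0, 8, 0, 0, 1, 0, 0, 0, 8, 0, 0])

```text
clock: 6.03
tcp_pos: [0.5232, 0.0273, 0.1447]
eef_rot: [0.074, 1.57, -0.615]
wrist_force: [-0.1, -0.9, 0.1]
width: 0.005
```

Run:
```python
from h import *
st();plan((.5232,.0273,.1447),58.75)
f=ctrl.grab_frame("wrist"); save(f,"w6.png",(260,150,420,270),5)
```

```text
clock 6.0333
joint_pos [-6.1500e-02  4.0730e-01  1.6532e+00 -7.0000e-04  1.0800e+00 -9.4340e-01]
joint_velocities [ 0.0005  0.0011 -0.0003 -0.0011  0.0013 -0.1343]
joint_efforts [-2.90000e-03 -7.34233e+01 -3.19143e+01  1.36000e-02  7.67000e-02
  2.48280e+00]
tcp_pos [0.5232 0.0273 0.1447]
eef_rot [ 0.0739  1.5696 -0.6146]
wrist_force [-0.11   -0.9143  0.1033]
moment [ 0.1198 -0.1296  0.0062]
width 0.0047
yang now 50.55 shift [ 0.03  0.01 -0.03] rot [-8.2   0.07 -0.  ] rows min 0.0010963648488111473 1.1455336645942717
```

View pics/w6.png

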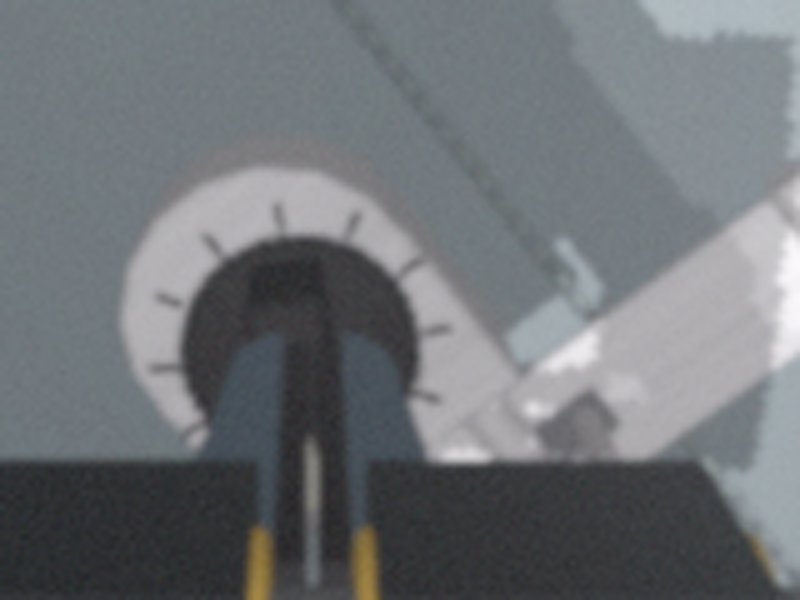

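Run:
```python
from h import *
s=ctrl.read_state();M=R.from_euler("xyz",s["eef_rot"]).as_matrix();p=np.array(s["tcp_pos"])
for n,cr,sc in (("side",(260,190,380,280),6),("scene",(290,130,410,220),6),("wrist",(220,130,420,270),4)):
    f=ctrl.grab_frame(n); im=f["color"][cr[1]:cr[3],cr[0]:cr[2],::-1]; im=cv2.resize(im,None,fx=sc,fy=sc,interpolation=cv2.INTER_CUBIC)
    def d(q,col):
        u=(proj(f,q)-[cr[0],cr[1]]+.5)*sc; cv2.circle(im,tuple(int(a) for a in u),4,col,-1)
    d(p,(0,0,255)); d(p+M@[.011,0,0],(0,255,0)); d(p+M@[.011,0,.016],(0,255,255)); d(p+M@[.011,0,-.016],(255,255,0))
    for a in range(0,360,30): d([.5225+.018*np.cos(np.radians(a)),.0273+.018*np.sin(np.radians(a)),.130],(255,0,255))
    d([.5225,.0273,.15],(255,100,0))
    cv2.imwrite(f"pics/{n}7.png",im)
```

```text
(no output)
```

View pics/side7.png

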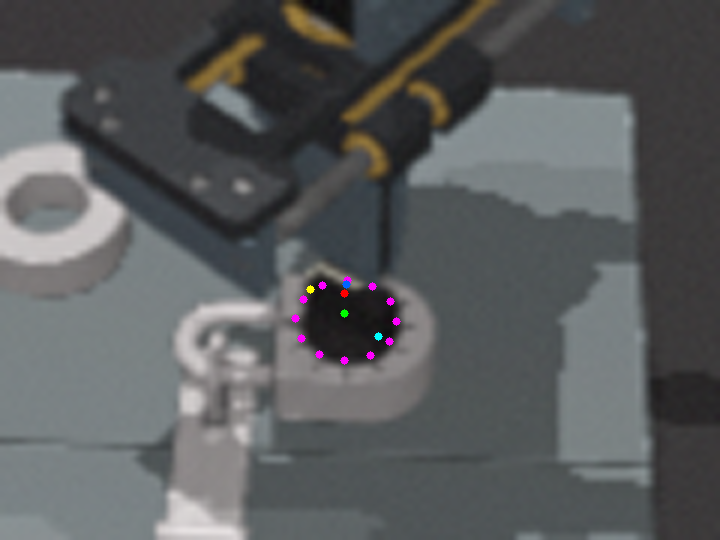

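View pics/scene7.png

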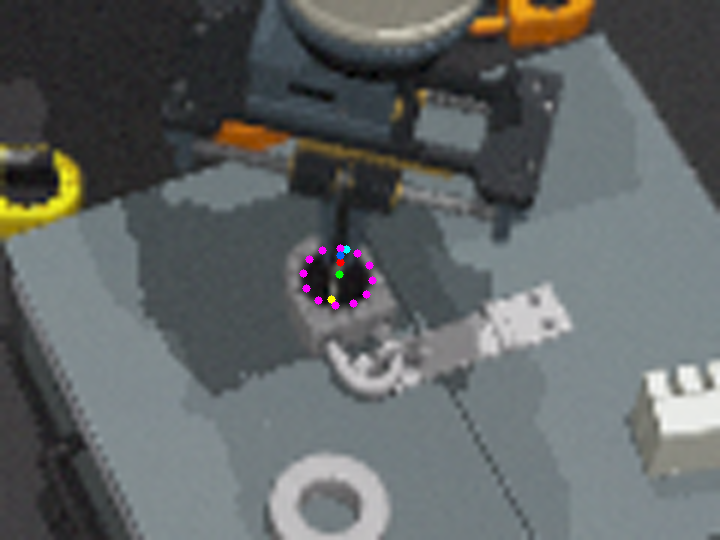

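View pics/wrist7.png

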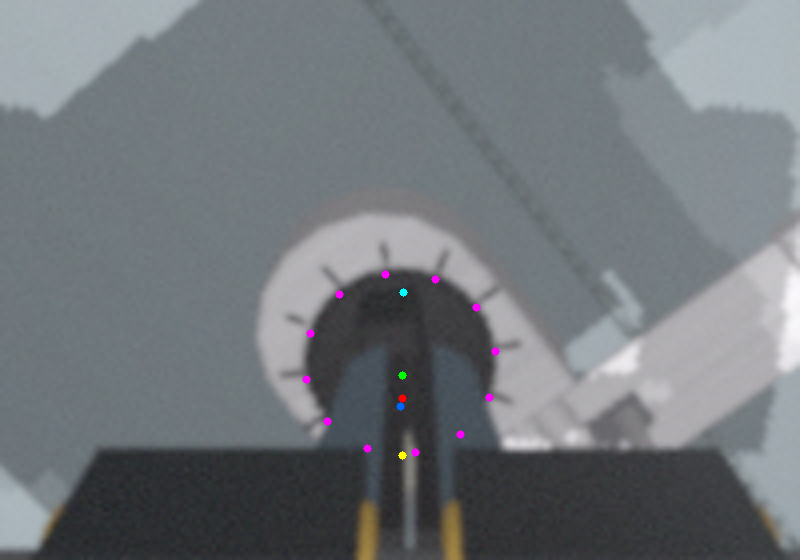

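Run:
```python
from h import *
import pickle
f,f2=pickle.load(open("f0.pkl","rb"))
p=np.array([.5242,.0264,.1494]); a=np.radians(58.74); y=np.array([np.cos(a),np.sin(a),0]); z=np.array([np.sin(a),-np.cos(a),0])
for h in (0,.01,.02,-.011):
  for k in (.0455,.059,-.0455,-.059):
    for w in (-.016,.016):
      q=p+y*k+z*w+np.array([0,0,h]); print(h,k,w,((proj(f2,q)-[200,150])*3.6).round())
```

```text
0 0.0455 -0.016 [398. 377.]
0 0.0455 0.016 [352. 352.]
0 0.059 -0.016 [385. 394.]
0 0.059 0.016 [338. 368.]
0 -0.0455 -0.016 [483. 274.]
0 -0.0455 0.016 [438. 252.]
0 -0.059 -0.016 [495. 260.]
0 -0.059 0.016 [450. 239.]
0.01 0.0455 -0.016 [398. 366.]
0.01 0.0455 0.016 [351. 341.]
0.01 0.059 -0.016 [385. 383.]
0.01 0.059 0.016 [337. 357.]
0.01 -0.0455 -0.016 [484. 263.]
0.01 -0.0455 0.016 [438. 241.]
0.01 -0.059 -0.016 [495. 249.]
0.01 -0.059 0.016 [450. 227.]
0.02 0.0455 -0.016 [398. 355.]
0.02 0.0455 0.016 [350. 330.]
0.02 0.059 -0.016 [384. 372.]
0.02 0.059 0.016 [336. 346.]
0.02 -0.0455 -0.016 [484. 252.]
0.02 -0.0455 0.016 [438. 230.]
0.02 -0.059 -0.016 [496. 238.]
0.02 -0.059 0.016 [450. 216.]
-0.011 0.0455 -0.016 [399. 389.]
-0.011 0.0455 0.016 [352. 364.]
-0.011 0.059 -0.016 [385. 405.]
-0.011 0.059 0.016 [339. 380.]
-0.011 -0.0455 -0.016 [482. 286.]
-0.011 -0.0455 0.016 [438. 264.]
-0.011 -0.059 -0.016 [494. 272.]
-0.011 -0.059 0.016 [450. 251.]
```

Run:
```python
import cv2
im=cv2.imread("pics/w2.png"); print(im.shape)
```

```text
(500, 800, 3)
```

jog_arm(increments=[0, 0, 0, 0, -4, 0, 0, 0, 0, 0, 0, -8.2, 0, 0, 0, 0, 0, 0, -8.2, 0, 0, 0, 0, 0, 0, -8.2, 0, 0, 0, 0, 0, 0, -8.2, 0, 0])

```text
clock: 6.65
tcp_pos: [0.5232, 0.0272, 0.1448]
eef_rot: [-0.063, 1.57, -0.605]
wrist_force: [-0.6, 0.5, 0.3]
width: 0.341
```

jog_arm(increments=[0, 0, 0, 0, 0, 0, 0, 0, 5, 0, 0, 0, 0, 0, 0, 10, 0, 0, 0, 0, 0, 0, 15, 0, 0, 0, 0, 0, 0, 15, 0, 0, 0, 0, 0])

```text
clock: 7.07
tcp_pos: [0.5225, 0.0273, 0.1285]
eef_rot: [-1.981, 1.57, -2.522]
wrist_force: [-1.3, 0.1, -0.1]
width: 0.496
```

Run:
```python
from h import *
st();plan((.5225,.0273,.1147),58.75)
f=ctrl.grab_frame("side"); save(f,"d8.png",(260,190,380,280),6)
f=ctrl.grab_frame("wrist"); save(f,"w8.png",(220,130,420,270),4)
```

```text
clock 7.0667
joint_pos [-6.1500e-02  4.2860e-01  1.6720e+00 -8.0000e-04  1.0419e+00 -1.0902e+00]
joint_velocities [-0.001  -0.0117 -0.0156  0.0004  0.0264 -0.0019]
joint_efforts [ 1.50000e-02 -7.47787e+01 -3.10994e+01  2.50000e-03 -4.23700e-01
  1.44000e-02]
tcp_pos [0.5225 0.0273 0.1285]
eef_rot [-1.9806  1.5698 -2.5224]
wrist_force [-1.2684  0.0779 -0.0626]
moment [ 0.0193 -0.201  -0.0158]
width 0.4956
yang now 58.96 shift [13.78  0.03 -0.02] rot [ 0.21 -0.02  0.05] rows min 0.33056331309565723 0.030242761394360516
```

View pics/d8.png

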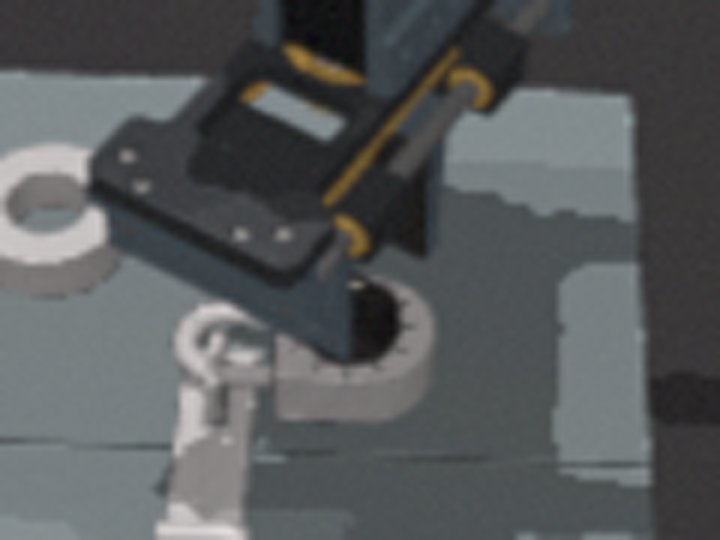

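View pics/w8.png

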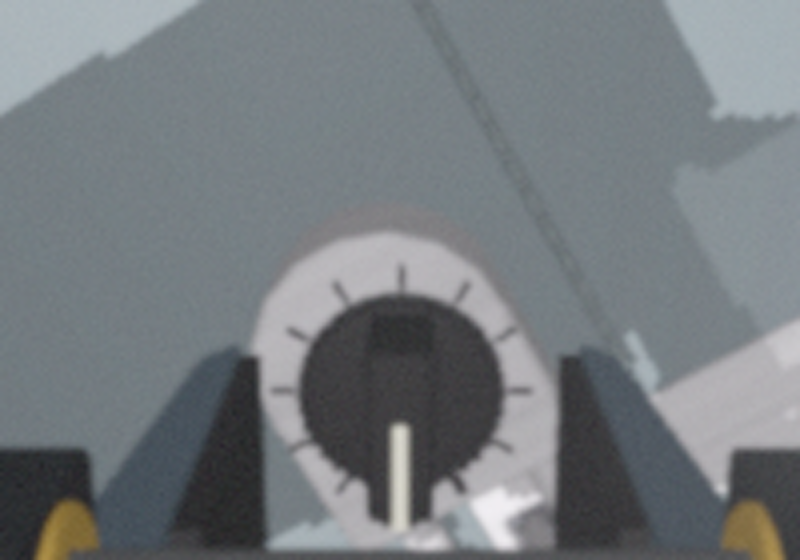

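```bash
cat > tip.py <<'E'
from h import *
from scipy.optimize import least_squares
s=ctrl.read_state();M=R.from_euler("xyz",s["eef_rot"]).as_matrix();p=np.array(s["tcp_pos"])
fw=ctrl.grab_frame("wrist"); fs=ctrl.grab_frame("side")
k=.0455*s["width"]
L=(220+260/4,130+357/4); Rr=(220+558/4,130+357/4); S=(260+350/6,190+360/6)
def r(a):
    h,w,kk=a
    P=lambda sg:p+M@[-h,sg*kk,w]
    return np.r_[proj(fw,P(1))-Rr,proj(fw,P(-1))-L]
for sg in (1,-1):
    print(proj(fw,p+M@[0,sg*k,0]))
def r2(a):
    h,w=a; e=[]
    q=[proj(fw,p+M@[-h,sg*k,w]) for sg in(1,-1)]; q.sort(key=lambda v:v[0])
    return np.r_[q[0]-L,q[1]-Rr]
o=least_squares(r2,[.01,-.016]); print("wrist fit h,w",o.x,o.fun)
for kk in (k,k+.01):
  def r3(a): 
    best=min((proj(fs,p+M@[-a[0],sg*kk,-.016])-S for sg in(1,-1)),key=np.linalg.norm); return best
  o=least_squares(r3,[.01]); print("side h",o.x,o.fun)
E
python3 tip.py
```

```text
[352.4871909  228.83315142]
[287.88155601 228.76206387]
wrist fit h,w [ 0.02357109 -0.01569093] [-2.16764614 -0.04522775 -2.3681751   0.03964117]
side h [0.01187957] [-0.84319427 -0.00305157]
side h [0.02283233] [-3.50647677  0.01602943]
```

jog_arm(increments=[0, 4, 0, 0, 0, 0, 0, 0, 8, 0, 0, 0, 0, 0, 0, 8, 0, 0, 0, 0, 0, 0, 8, 0, 0, 0, 0, 0])

```text
clock: 7.6
tcp_pos: [0.5231, 0.0272, 0.1215]
eef_rot: [-0.502, 1.57, -1.044]
wrist_force: [-0.5, -0.2, 0.1]
width: 0.5
```

Run:
```python
from h import *
st();plan((.5225,.0273,.1147),58.75)
f=ctrl.grab_frame("side"); save(f,"d9.png",(260,190,380,280),6)
f=ctrl.grab_frame("wrist"); save(f,"w9.png",(220,130,420,270),4)
```

```text
clock 7.6
joint_pos [-6.1600e-02  4.3820e-01  1.6794e+00 -8.0000e-04  1.0236e+00 -1.0902e+00]
joint_velocities [-0.0001 -0.0076 -0.0054  0.0021  0.0045 -0.0007]
joint_efforts [-1.04000e-02 -7.39943e+01 -2.97616e+01 -1.80000e-03 -4.80000e-02
  7.00000e-04]
tcp_pos [0.5231 0.0272 0.1215]
eef_rot [-0.5024  1.57   -1.0441]
wrist_force [-0.4593 -0.2345  0.1365]
moment [ 0.0541 -0.1442  0.0962]
width 0.5
yang now 58.96 shift [ 6.78 -0.23 -0.55] rot [0.21 0.04 0.02] rows min 0.1631645064742587 0.030254105240724073
```

View pics/d9.png

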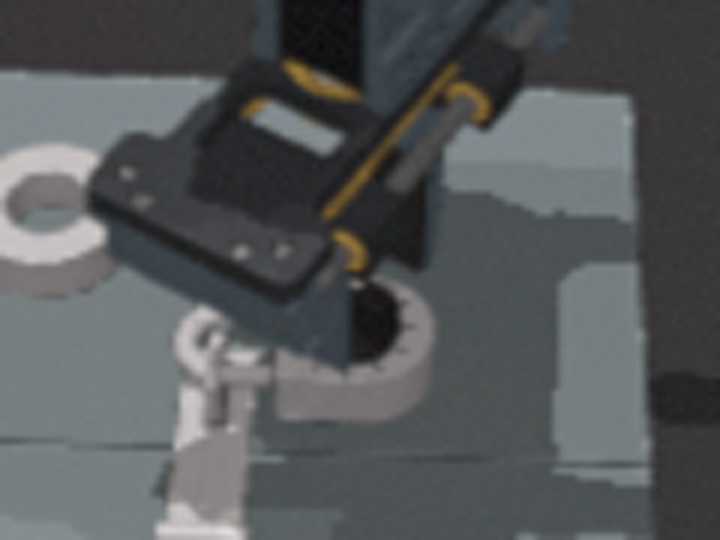

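View pics/w9.png

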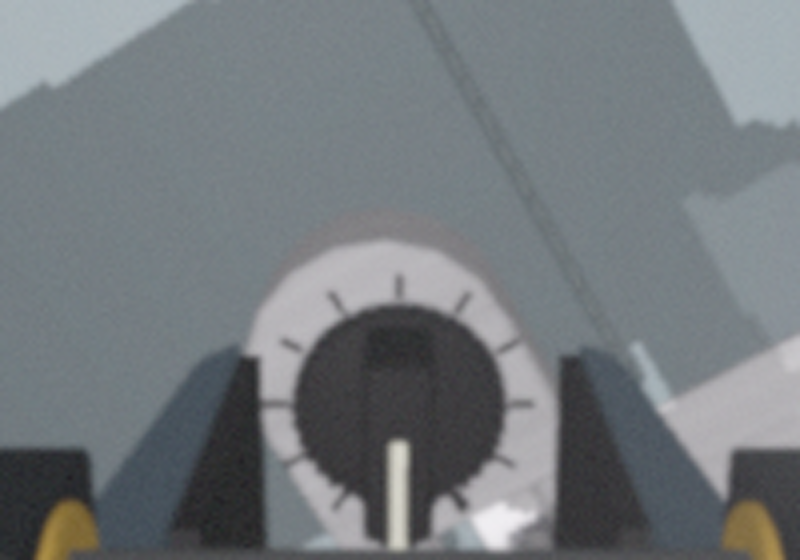

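jog_arm(increments=[0, 3, 0, 0, 0, 0, 0, 0, 6, 0, 0, 0, 0, 0, 0, 8, 0, 0, 0, 0, 0, 0, 8, 0, 0, 0, 0, 0])

```text
clock: 8.03
tcp_pos: [0.523, 0.0272, 0.1132]
eef_rot: [-0.826, 1.57, -1.368]
wrist_force: [0.0, 0.3, 1.0]
width: 0.496
```

Run:
```python
from h import *
st();plan((.5225,.0273,.1147),58.75)
f=ctrl.grab_frame("side"); save(f,"d10.png",(260,190,380,280),6)
```

```text
clock 8.0333
joint_pos [-6.1500e-02  4.4960e-01  1.6882e+00 -7.0000e-04  1.0036e+00 -1.0903e+00]
joint_velocities [-0.0009 -0.0067 -0.0077  0.0012  0.0114  0.0001]
joint_efforts [ 6.80000e-03 -7.49935e+01 -2.94784e+01  2.00000e-04 -1.53400e-01
  1.00000e-04]
tcp_pos [0.523  0.0272 0.1132]
eef_rot [-0.8264  1.5701 -1.3681]
wrist_force [0.0298 0.3206 0.9568]
moment [ 0.0564 -0.1476  0.0019]
width 0.4964
yang now 58.97 shift [-1.47 -0.22 -0.46] rot [0.22 0.03 0.03] rows min 0.03736680271773412 0.030817293224413213
```

View pics/d10.png

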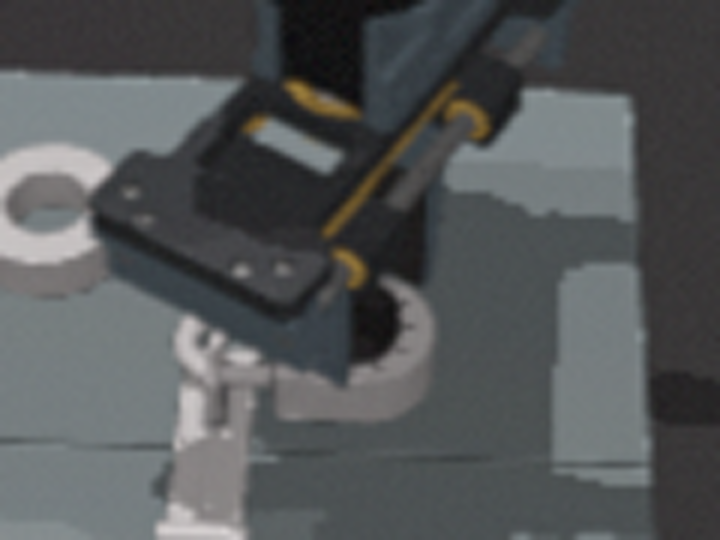

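jog_arm(increments=[1, 0, 0, 0, 0, 0, 0, 1, 0, 0, 0, 0, 0, 0, 1, 0, 0, 0, 0, 0, 0, 1, 0, 0, 0, 0, 0, 0, 1, 0, 0, 0, 0, 0, 0], grip_force=15)

```text
clock: 8.5
tcp_pos: [0.5232, 0.0272, 0.1135]
eef_rot: [-0.384, 1.57, -0.926]
wrist_force: [-0.4, -0.6, -0.1]
width: 0.168
```

jog_arm(increments=[1, 0, 0, 0, 0, 0, 0, 1, 0, 0, 0, 0, 0, 0], grip_force=15)

```text
clock: 8.67
tcp_pos: [0.5231, 0.0272, 0.1136]
eef_rot: [-0.56, 1.57, -1.101]
wrist_force: [-0.1, -2.0, -0.7]
width: 0.122
```

Run:
```python
from h import *
st();plan((.5225,.0273,.1147),58.75)
f=ctrl.grab_frame("wrist"); save(f,"w10.png",(220,130,420,270),4)
```

```text
clock 8.6667
joint_pos [-6.1600e-02  4.4910e-01  1.6880e+00 -8.0000e-04  1.0041e+00 -1.0903e+00]
joint_velocities [-0.0012  0.0002 -0.0015  0.0018  0.0008 -0.0016]
joint_efforts [ 5.68600e-01 -7.49051e+01 -2.96746e+01  3.25800e-01 -8.19000e-02
  4.30000e-03]
tcp_pos [0.5231 0.0272 0.1136]
eef_rot [-0.5595  1.57   -1.1012]
wrist_force [-0.1455 -2.0202 -0.7338]
moment [-0.1155 -0.0214 -0.0068]
width 0.1217
yang now 58.97 shift [-1.15 -0.19 -0.55] rot [0.22 0.04 0.03] rows min 0.030918571226356037 0.030869885845347937
```

View pics/w10.png

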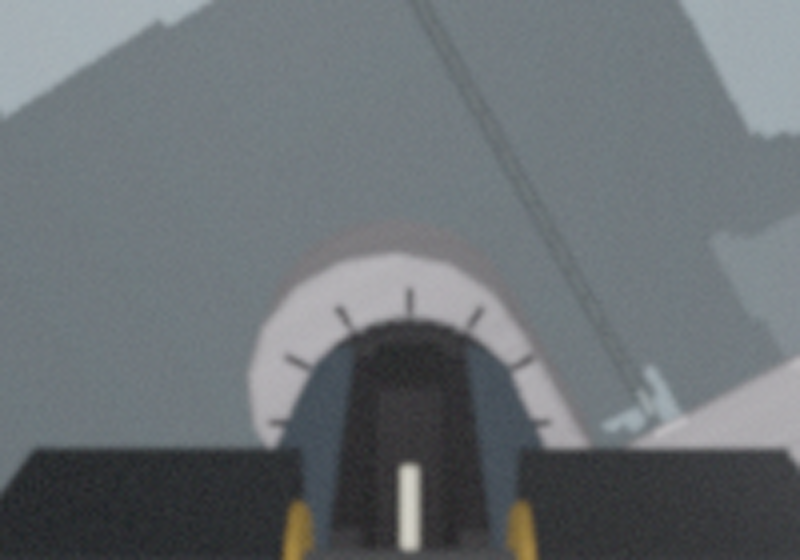

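jog_arm(increments=[1, 0, 0, 0, 6, 0, 0, 1, 0, 0, 0, 12, 0, 0, 1, 0, 0, 0, 18, 0, 0, 1, 0, 0, 0, 24, 0, 0, 1, 0, 0, 0, 30, 0, 0])

```text
clock: 9.13
tcp_pos: [0.5232, 0.0279, 0.1136]
eef_rot: [1.531, 1.57, 0.461]
wrist_force: [1.5, 7.7, -0.2]
width: 0.152
```

Run:
```python
from h import *
st();plan((.5231,.0272,.1136),58.75)
f=ctrl.grab_frame("wrist"); save(f,"w11.png",(220,130,420,270),4)
```

```text
clock 9.1333
joint_pos [-6.1000e-02  4.4910e-01  1.6879e+00  4.0000e-04  1.0041e+00 -5.6180e-01]
joint_velocities [ 5.0000e-04 -5.0000e-04 -1.7000e-03  7.0000e-04 -2.5000e-03  1.2473e+00]
joint_efforts [ -4.3011 -74.8796 -29.4369  -1.7721   0.1082  -3.6635]
tcp_pos [0.5232 0.0279 0.1136]
eef_rot [1.5309 1.5701 0.4607]
wrist_force [ 1.4731  7.6967 -0.1707]
moment [ 1.3347 -0.3341  0.4476]
width 0.1518
yang now 28.68 shift [-0.02 -0.39  0.58] rot [-3.007e+01  1.000e-02 -4.000e-02] rows min 0.01691604230467823 4.1990480280136255
```

View pics/w11.png

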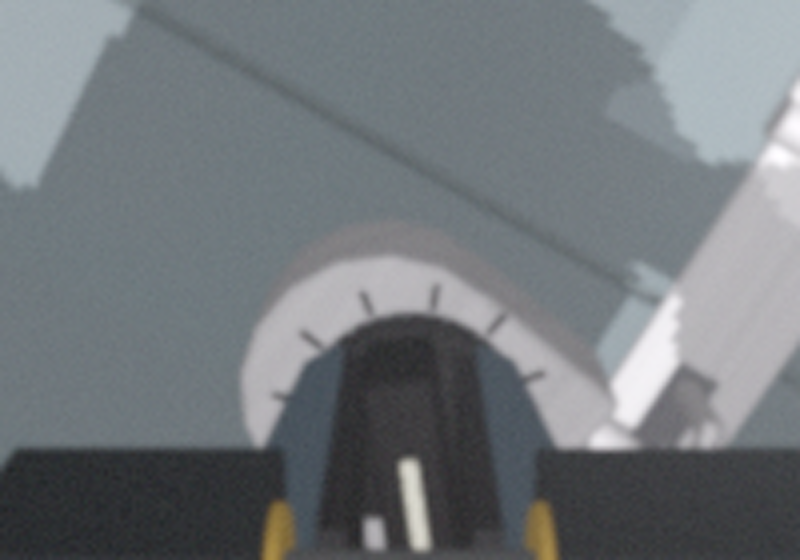

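jog_arm(increments=[1, 0, 0, 0, 0, 0, 0, 1, 0, 0, 0, 0, 0, 0], grip_force=40)

```text
clock: 9.35
tcp_pos: [0.5234, 0.0287, 0.1137]
eef_rot: [1.968, 1.569, 0.889]
wrist_force: [0.7, 1.1, 0.1]
width: 0.115
```

Run:
```python
from h import *
st();plan((.5231,.0272,.1136),58.75)
f=ctrl.grab_frame("wrist"); save(f,"w12.png",(220,130,420,270),4)
```

```text
clock 9.35
joint_pos [-0.0603  0.449   1.6876  0.0017  1.0039 -0.552 ]
joint_velocities [-0.0037  0.0019 -0.0007 -0.0152 -0.0008 -0.0212]
joint_efforts [ -0.6223 -74.8011 -29.0907  -0.4083   0.2178   0.4399]
tcp_pos [0.5234 0.0287 0.1137]
eef_rot [1.9685 1.569  0.8885]
wrist_force [0.6632 1.0847 0.1473]
moment [ 0.4806 -0.2058 -0.0824]
width 0.1151
yang now 28.12 shift [ 0.07 -0.96  1.15] rot [-3.063e+01 -1.000e-02 -1.000e-01] rows min 0.03585715010101779 4.277526820880018
```

View pics/w12.png

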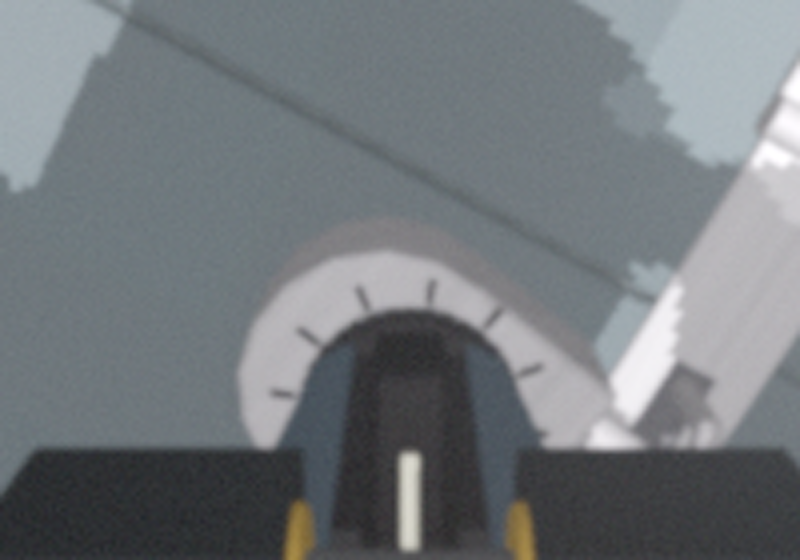

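jog_arm(increments=[1, 0, 0, 0, 6, 0, 0, 1, 0, 0, 0, 12, 0, 0, 1, 0, 0, 0, 18, 0, 0, 1, 0, 0, 0, 24, 0, 0, 1, 0, 0, 0, 30, 0, 0])

```text
clock: 9.82
tcp_pos: [0.523, 0.0294, 0.1136]
eef_rot: [3.02, 1.568, 1.412]
wrist_force: [-1.6, 13.9, 3.0]
width: 0.118
```

jog_arm(increments=[1, 0, 0, 0, 5, 0, 0, 1, 0, 0, 0, 10, 0, 0, 1, 0, 0, 0, 15, 0, 0, 1, 0, 0, 0, 20, 0, 0, 1, 0, 0, 0, 20, 0, 0])

```text
clock: 10.23
tcp_pos: [0.5228, 0.0299, 0.1137]
eef_rot: [-2.783, 1.568, 1.538]
wrist_force: [-1.3, 6.0, 2.7]
width: 0.117
```

Run:
```python
from h import *
st();plan((.5231,.0272,.1136),58.75)
f=ctrl.grab_frame("wrist"); save(f,"w13.png",(220,130,420,270),4)
```

```text
clock 10.2333
joint_pos [-0.0593  0.4487  1.6882  0.0039  1.0048  0.3303]
joint_velocities [-2.300e-03  1.000e-04  1.600e-03 -1.600e-03 -5.000e-04 -1.358e-01]
joint_efforts [ -3.4028 -74.0601 -29.9859  -1.5196  -0.5632   3.3686]
tcp_pos [0.5228 0.0299 0.1137]
eef_rot [-2.7825  1.5675  1.5382]
wrist_force [-1.3353  5.9605  2.6795]
moment [1.1314 0.1654 0.1916]
width 0.1167
yang now -22.44 shift [0.07 1.34 2.35] rot [-8.119e+01 -1.900e-01 -7.000e-02] rows min 0.06499088443207826 11.339441874638519
```

View pics/w13.png

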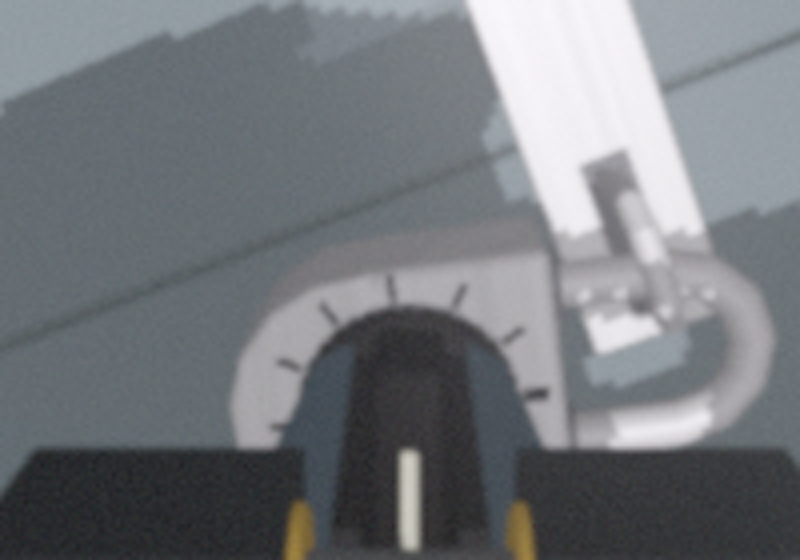

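jog_arm(increments=[1, 0, 0, 0, 6, 0, 0, 1, 0, 0, 0, 12, 0, 0, 1, 0, 0, 0, 18, 0, 0, 1, 0, 0, 0, 24, 0, 0, 1, 0, 0, 0, 30, 0, 0])

```text
clock: 10.7
tcp_pos: [0.5224, 0.0304, 0.1137]
eef_rot: [-2.108, 1.567, 1.689]
wrist_force: [-2.1, 8.1, 4.3]
width: 0.118
```

jog_arm(increments=[1, 0, 0, 0, 2, 0, 0, 1, 0, 0, 0, 4, 0, 0, 1, 0, 0, 0, 4, 0, 0])

```text
clock: 10.95
tcp_pos: [0.5223, 0.031, 0.1138]
eef_rot: [-2.026, 1.566, 1.698]
wrist_force: [-0.6, 6.8, 1.2]
width: 0.113
```

Run:
```python
from h import *
st();plan((.5231,.0272,.1136),58.75)
f=ctrl.grab_frame("wrist"); save(f,"w14.png",(220,130,420,270),4)
```

```text
clock 10.95
joint_pos [-0.0584  0.4484  1.6885  0.0057  1.0056  0.9263]
joint_velocities [ 0.0006 -0.0022  0.0014  0.0008 -0.0007 -0.0561]
joint_efforts [ -3.7415 -74.3162 -29.8155  -1.624   -0.4357   1.7035]
tcp_pos [0.5223 0.031  0.1138]
eef_rot [-2.0262  1.5659  1.6985]
wrist_force [-0.6276  6.8006  1.2164]
moment [1.218  0.1019 0.3812]
width 0.1134
yang now -56.59 shift [0.14 3.62 1.41] rot [-1.1534e+02 -3.3000e-01  4.0000e-02] rows min 0.0930709929863443 16.109434974660577
```

View pics/w14.png

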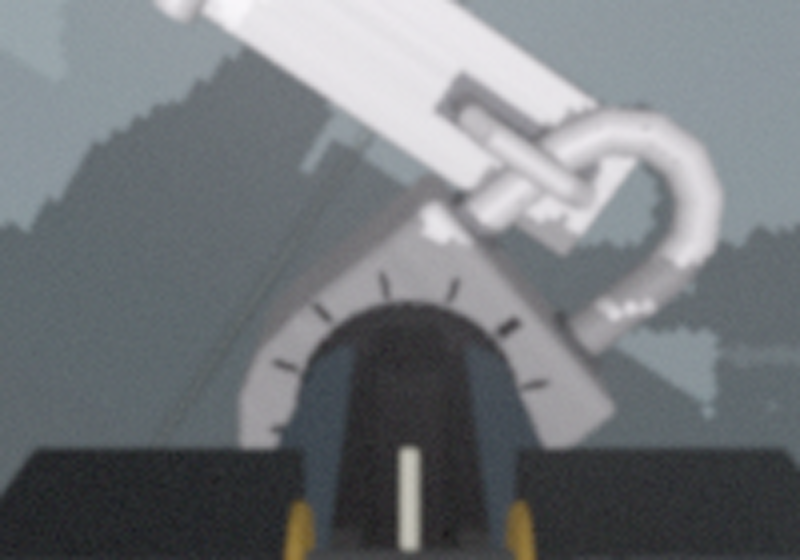

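```bash
cat > dial.py <<'E'
from h import *
from scipy.optimize import least_squares
# ticks: list (u,v,hour) in crop 4x off(220,130)
def dial(f,s,ticks,off=(220,130),sc=4):
    M=R.from_euler("xyz",s["eef_rot"]).as_matrix()
    P=np.array([onz(f,off[0]+u/sc,off[1]+v/sc,.126)[:2] for u,v,h in ticks]); H=np.array([t[2] for t in ticks])
    def r(a):
        th=a[2]-np.radians(30*H); return (P-np.c_[a[0]+a[3]*np.cos(th),a[1]+a[3]*np.sin(th)]).ravel()*1000
    o=least_squares(r,[s["tcp_pos"][0],s["tcp_pos"][1],0,.021]); a=o.x
    bar=np.degrees(np.arctan2(M[1,1],M[0,1]))-90
    yaw=np.degrees(a[2]); print("centre",a[:2].round(4),"r",a[3].round(4),"yaw",yaw.round(2),"res mm",np.abs(o.fun).max().round(2),"bar",bar.round(2),"dial",((yaw-bar)%360).round(2))
E
python3 - <<'E'
from dial import *
s=ctrl.read_state(); f=ctrl.grab_frame("wrist")
dial(f,s,[(510,326,0),(453,290,11),(384,285,10),(322,312,9),(286,365,8),(537,384,1)])
E
```

```text
centre [0.5259 0.0333] r 0.0214 yaw -15.8 res mm 0.16 bar -146.49 dial 130.69
```

jog_arm(increments=[1, 0, 0, 0, 2, 0, 0, 1, 0, 0, 0, 4, 0, 0, 1, 0, 0, 0, 6, 0, 0, 1, 0, 0, 0, 8, 0, 0, 1, 0, 0, 0, 9, 0, 0])

```text
clock: 11.47
tcp_pos: [0.522, 0.0313, 0.1137]
eef_rot: [-1.773, 1.566, 1.795]
wrist_force: [-0.5, 1.4, -1.6]
width: 0.117
```

Run:
```python
from h import *
st();plan((.5231,.0272,.1136),58.75)
f=ctrl.grab_frame("wrist"); save(f,"w15.png",(220,130,420,270),4)
```

```text
clock 11.4667
joint_pos [-0.0581  0.4484  1.6888  0.006   1.0058  1.0828]
joint_velocities [-0.0061  0.0017  0.0023 -0.0112 -0.0004  0.1802]
joint_efforts [ -0.1182 -75.8102 -30.4191   0.0918  -0.3636  -0.1696]
tcp_pos [0.522  0.0313 0.1137]
eef_rot [-1.7733  1.5655  1.7951]
wrist_force [-0.469   1.4162 -1.5597]
moment [0.0889 0.245  0.0321]
width 0.1168
yang now -65.55 shift [0.04 4.16 0.66] rot [-1.243e+02 -3.600e-01  1.000e-01] rows min 0.10094246655959163 17.36039118946185
```

View pics/w15.png

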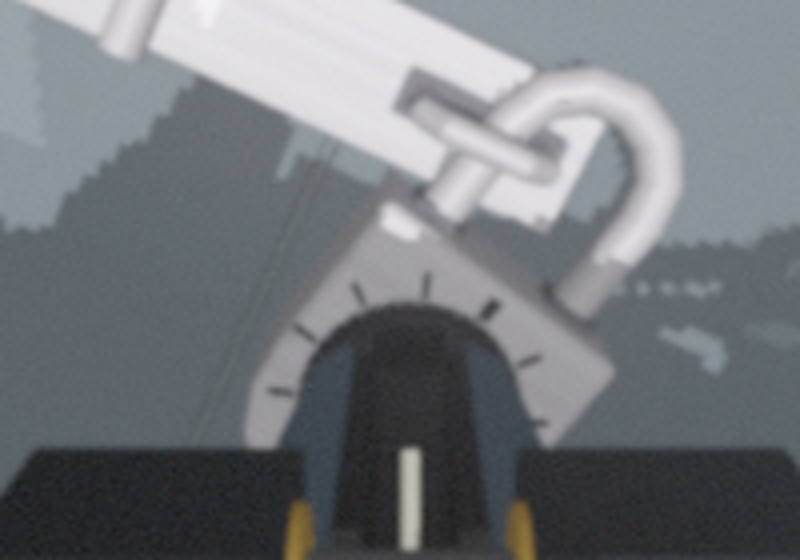

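Run:
```python
from dial import *
s=ctrl.read_state(); f=ctrl.grab_frame("wrist")
dial(f,s,[(490,309,0),(427,285,11),(358,293,10),(304,332,9),(280,391,8),(530,361,1)])
```

```text
centre [0.5256 0.0329] r 0.0214 yaw -13.07 res mm 0.12 bar -155.58 dial 142.51
```

jog_arm(increments=[1, 0, 0, 0, 2, 0, 0, 1, 0, 0, 0, 4, 0, 0, 1, 0, 0, 0, 6, 0, 0, 1, 0, 0, 0, 6, 0, 0])

```text
clock: 11.9
tcp_pos: [0.5222, 0.0307, 0.1136]
eef_rot: [-1.684, 1.566, 1.78]
wrist_force: [0.3, 0.7, -0.8]
width: 0.114
```

Run:
```python
from h import *
st();plan((.5231,.0272,.1136),58.75)
f=ctrl.grab_frame("wrist"); save(f,"w16.png",(220,130,420,270),4)
```

```text
clock 11.9
joint_pos [-0.0587  0.4485  1.6887  0.0052  1.0056  1.1867]
joint_velocities [ 0.0023 -0.0002 -0.0012  0.0011  0.0016 -0.0632]
joint_efforts [-8.94000e-02 -7.53942e+01 -2.94759e+01  1.02000e-02  3.55000e-02
  1.29010e+00]
tcp_pos [0.5222 0.0307 0.1136]
eef_rot [-1.6844  1.5662  1.7799]
wrist_force [ 0.3277  0.7269 -0.8172]
moment [ 0.06   -0.0022 -0.0562]
width 0.1138
yang now -71.51 shift [0.03 3.61 0.21] rot [-1.3026e+02 -3.1000e-01  1.0000e-01] rows min 0.08676486219422841 18.193066271328274
```

View pics/w16.png

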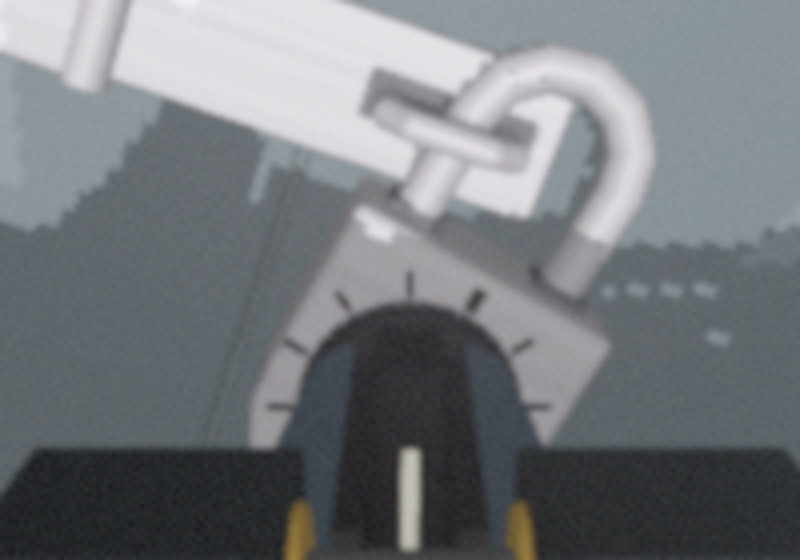

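Run:
```python
from dial import *
s=ctrl.read_state(); f=ctrl.grab_frame("wrist")
dial(f,s,[(477,299,0),(410,284,11),(343,301,10),(295,346,9),(280,407,8),(523,346,1)])
```

```text
centre [0.5259 0.0321] r 0.0214 yaw -11.19 res mm 0.23 bar -161.39 dial 150.2
```

jog_arm(increments=[1, 0, 0, 0, -6, 0, 0, 1, 0, 0, 0, -12, 0, 0, 1, 0, 0, 0, -18, 0, 0, 1, 0, 0, 0, -24, 0, 0, 1, 0, 0, 0, -30, 0, 0])

```text
clock: 12.42
tcp_pos: [0.5231, 0.0295, 0.1139]
eef_rot: [-2.719, 1.568, 1.278]
wrist_force: [4.4, -13.1, 1.5]
width: 0.117
```

jog_arm(increments=[1, 0, 0, 0, -6, 0, 0, 1, 0, 0, 0, -12, 0, 0, 1, 0, 0, 0, -18, 0, 0, 1, 0, 0, 0, -24, 0, 0, 1, 0, 0, 0, -24, 0, 0])

```text
clock: 12.83
tcp_pos: [0.524, 0.0283, 0.1141]
eef_rot: [2.257, 1.568, 0.398]
wrist_force: [3.2, -8.5, -3.0]
width: 0.114
```

Run:
```python
from h import *
st();plan((.5231,.0272,.1136),58.75)
f=ctrl.grab_frame("wrist"); save(f,"w17.png",(220,130,420,270),4)
```

```text
clock 12.8333
joint_pos [-6.0600e-02  4.4860e-01  1.6869e+00  1.4000e-03  1.0039e+00  2.2620e-01]
joint_velocities [-0.0013  0.003   0.0028  0.0014  0.0019  0.1647]
joint_efforts [  5.7662 -76.1309 -27.8585   2.8557   1.2635  -4.2499]
tcp_pos [0.524  0.0283 0.1141]
eef_rot [2.2567 1.5682 0.3983]
wrist_force [ 3.1598 -8.533  -3.0107]
moment [-2.0271 -0.5785 -0.5383]
width 0.1143
yang now -16.48 shift [ 0.5  -0.55  1.35] rot [-75.23  -0.    -0.16] rows min 0.03689629090521338 10.506413754728577
```

View pics/w17.png

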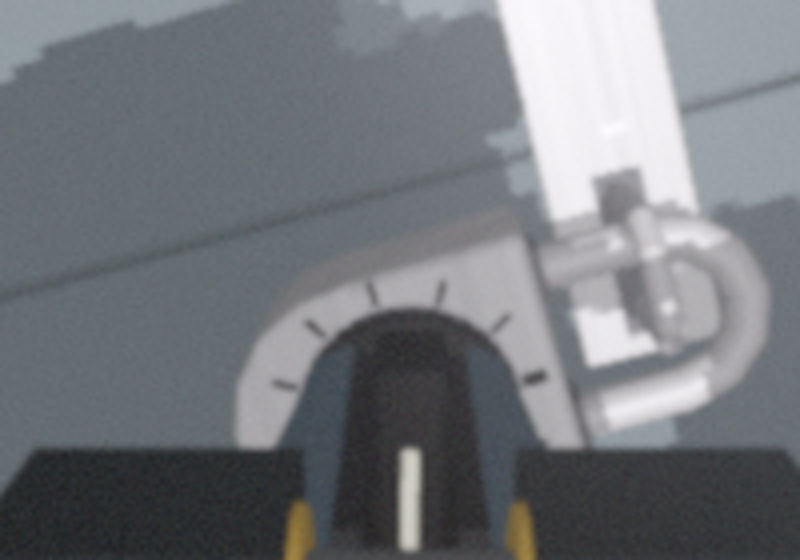

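Run:
```python
from dial import *
s=ctrl.read_state(); f=ctrl.grab_frame("wrist")
dial(f,s,[(536,377,0),(501,323,11),(440,292,10),(373,293,9),(316,328,8),(285,384,7)])
```

```text
centre [0.5259 0.031 ] r 0.0213 yaw 0.04 res mm 0.23 bar -106.77 dial 106.82
```

jog_arm(increments=[1, 0, 0, 0, -3, 0, 0, 1, 0, 0, 0, -6, 0, 0, 1, 0, 0, 0, -9, 0, 0, 1, 0, 0, 0, -12, 0, 0, 1, 0, 0, 0, -12, 0, 0])

```text
clock: 13.35
tcp_pos: [0.5237, 0.0282, 0.114]
eef_rot: [2.153, 1.569, 0.502]
wrist_force: [-1.3, 0.3, -1.6]
width: 0.117
```

Run:
```python
from h import *
st();plan((.5231,.0272,.1136),58.75)
f=ctrl.grab_frame("wrist"); save(f,"w18.png",(220,130,420,270),4)
```

```text
clock 13.35
joint_pos [-6.0900e-02  4.4870e-01  1.6871e+00  1.3000e-03  1.0040e+00  1.9300e-02]
joint_velocities [ 0.0016 -0.0007  0.0025  0.001   0.0019  0.1063]
joint_efforts [-1.45400e-01 -7.56293e+01 -3.02386e+01  2.59000e-02 -2.30200e-01
 -1.87320e+00]
tcp_pos [0.5237 0.0282 0.114 ]
eef_rot [2.1534 1.5688 0.5018]
wrist_force [-1.2526  0.2892 -1.5523]
moment [ 0.0847 -0.0143  0.0245]
width 0.1169
yang now -4.63 shift [ 0.35 -0.57  1.04] rot [-63.38  -0.    -0.12] rows min 0.029675365892493186 8.852064910739175
```

View pics/w18.png

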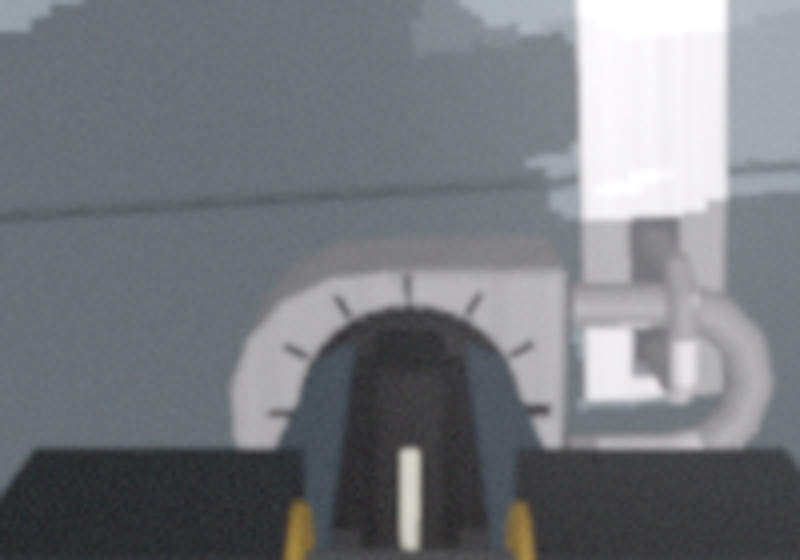

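jog_arm(increments=[0.5, 0, 0, 0, 0, 0, 0, 0.5, 0, 0, 0, 0, 0, 0, 0.5, 0, 0, 0, 0, 0, 0, 0.5, -12, 0, 0, 0, 0, 0, 0.5, -25, 0, 0, 0, 0, 0])

```text
clock: 13.82
tcp_pos: [0.5231, 0.0283, 0.1387]
eef_rot: [3.109, 1.57, 1.453]
wrist_force: [0.3, -0.1, -0.5]
width: 0.249
```

jog_arm(increments=[-0.4, -15, 0, 0, 6, 0, 0, -0.4, -35, 0, 0, 12, 0, 0, -0.4, -35, 0, 0, 18, 0, 0, -0.4, -35, 0, 0, 24, 0, 0, -0.4, -35, 0, 0, 24, 0, 0])

```text
clock: 14.23
tcp_pos: [0.5233, 0.0282, 0.1741]
eef_rot: [2.905, 1.569, 0.824]
wrist_force: [0.4, -0.2, 0.1]
width: 0.585
```

Run:
```python
from h import *
st();plan((.5223+.006,.0310,.15),-94.6)
f=ctrl.grab_frame("wrist"); save(f,"w19.png",(200,110,440,280),3.3)
```

```text
clock 14.2333
joint_pos [-6.0800e-02  3.7160e-01  1.6166e+00  1.2000e-03  1.1525e+00  4.4850e-01]
joint_velocities [ 0.003   0.0081  0.0087 -0.0004 -0.0029 -0.2085]
joint_efforts [ 5.10000e-03 -7.32319e+01 -3.47332e+01  9.02000e-02  2.58000e-02
  3.86060e+00]
tcp_pos [0.5233 0.0282 0.1741]
eef_rot [2.905  1.5694 0.8244]
wrist_force [ 0.417  -0.2479  0.1071]
moment [-0.034  -0.0262  0.0059]
width 0.5853
yang now -29.21 shift [24.12  3.   -4.8 ] rot [ 6.539e+01 -8.000e-02  3.000e-02] rows min 0.5940826950677671 9.132821992064814
```

View pics/w19.png

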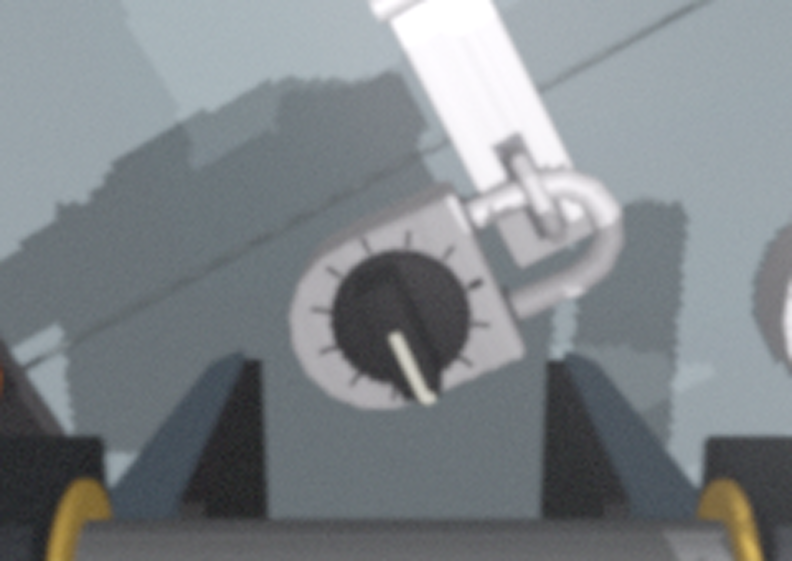

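Run:
```python
from dial import *
s=ctrl.read_state(); f=ctrl.grab_frame("wrist")
dial(f,s,[(476,284,0),(448,252,11),(408,238,10),(366,243,9),(333,268,8),(319,309,7),(327,350,6),(357,379,5),(481,324,1),(467,361,2)],off=(200,110),sc=3.3)
g=lambda u,v:onz(f,200+u/3.3,110+v/3.3,.15)
A=g(393,337);B=g(431,401);print(np.degrees(np.arctan2(B[1]-A[1],B[0]-A[0])))
```

```text
centre [0.5246 0.0313] r 0.0212 yaw -3.98 res mm 0.66 bar -118.8 dial 114.82
-89.42013993577046
```

Run:
```python
from h import *
plan((.5306,.0309,.15),-94.2)
```

```text
yang now -28.67 shift [23.64  5.43 -5.94] rot [ 6.553e+01 -3.000e-02  6.000e-02] rows min 0.5988825517932072 9.151978394462787
```

jog_arm(increments=[-0.4, 0, 1, -1, 6.5, 0, 0, -0.4, 0, 2, -2, 13, 0, 0, -0.4, 0, 3, -3, 19.5, 0, 0, -0.4, 0, 4, -4, 26, 0, 0, -0.4, 0, 5, -5, 32.5, 0, 0])

```text
clock: 14.75
tcp_pos: [0.5297, 0.0303, 0.1734]
eef_rot: [-1.636, 1.57, 2.007]
wrist_force: [-0.4, 0.2, -0.5]
width: 0.7
```

jog_arm(increments=[-0.4, 0, 0, 0, 7, 0, 0, -0.4, 0, 0, 0, 14, 0, 0, -0.4, 0, 0, 0, 21, 0, 0, -0.4, 0, 0, 0, 28, 0, 0, -0.4, 0, 0, 0, 33, 0, 0])

```text
clock: 15.17
tcp_pos: [0.5296, 0.0303, 0.1731]
eef_rot: [-0.689, 1.569, 2.375]
wrist_force: [-0.6, 0.6, 1.0]
width: 0.699
```

Run:
```python
from h import *
st();plan((.5306,.0309,.11),-94.2)
f=ctrl.grab_frame("wrist"); save(f,"w20.png",(200,110,440,280),3.3)
```

```text
clock 15.1667
joint_pos [-5.6200e-02  3.8240e-01  1.6013e+00  1.2000e-03  1.1591e+00  1.5915e+00]
joint_velocities [-4.000e-04 -2.200e-03 -1.300e-03  6.000e-04 -1.000e-04  9.852e-01]
joint_efforts [-3.00000e-04 -7.35150e+01 -3.44294e+01  3.90000e-02 -6.69000e-02
 -2.21470e+00]
tcp_pos [0.5296 0.0303 0.1731]
eef_rot [-0.6892  1.5692  2.375 ]
wrist_force [-0.5667  0.6213  1.0023]
moment [0.018  0.0189 0.0051]
width 0.6986
yang now -94.43 shift [63.08 -0.63 -1.07] rot [-0.23  0.07  0.06] rows min 1.513114596696155 0.03522204812708142
```

View pics/w20.png

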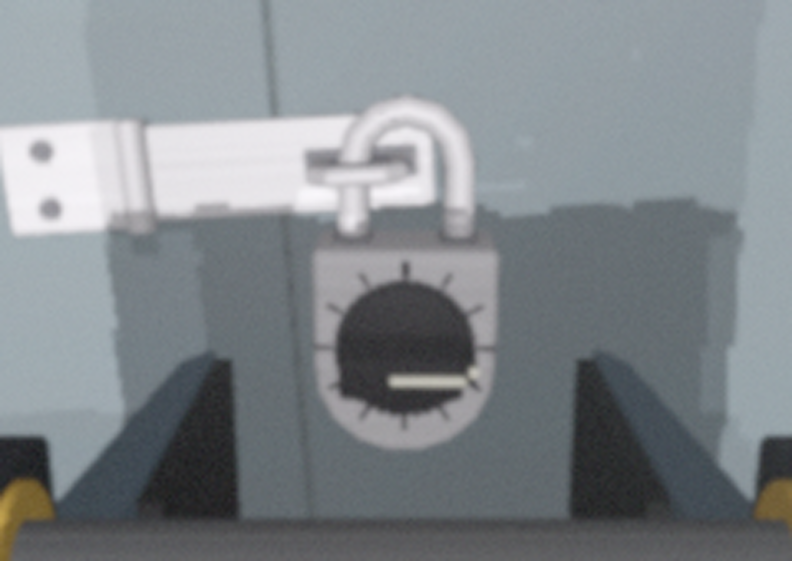

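jog_arm(increments=[-0.4, 25, -0.5, -1, 0, 0, 0, -0.4, 50, -0.5, -1, 0, 0, 0, -0.4, 65, -0.5, -1, 0, 0, 0, -0.4, 70, -0.5, -1, 0, 0, 0, -0.4, 70, -0.5, -1, 0, 0, 0])

```text
clock: 15.63
tcp_pos: [0.5297, 0.0308, 0.102]
eef_rot: [-0.263, 1.567, 2.799]
wrist_force: [0.1, 0.2, 0.5]
width: 0.7
```

Run:
```python
from h import *
st();plan((.5306,.0309,.09),-94.2)
f=ctrl.grab_frame("wrist"); save(f,"w21.png",(200,110,440,280),3.3)
f=ctrl.grab_frame("side"); save(f,"d21.png",(260,190,380,280),6)
```

```text
clock 15.6333
joint_pos [-5.5200e-02  4.7500e-01  1.6799e+00  1.3000e-03  9.9040e-01  1.5941e+00]
joint_velocities [-0.0011 -0.033  -0.0315  0.0003  0.0314  0.0178]
joint_efforts [ 3.90000e-03 -7.47051e+01 -2.80326e+01  3.83000e-02 -8.47700e-01
 -1.17400e-01]
tcp_pos [0.5297 0.0308 0.102 ]
eef_rot [-0.2634  1.5669  2.799 ]
wrist_force [0.0901 0.1766 0.468 ]
moment [ 0.0811  0.0215 -0.0172]
width 0.7004
yang now -94.54 shift [12.03 -0.13 -0.91] rot [-0.34  0.21  0.06] rows min 0.2893123064161179 0.05629243073792209
```

View pics/w21.png

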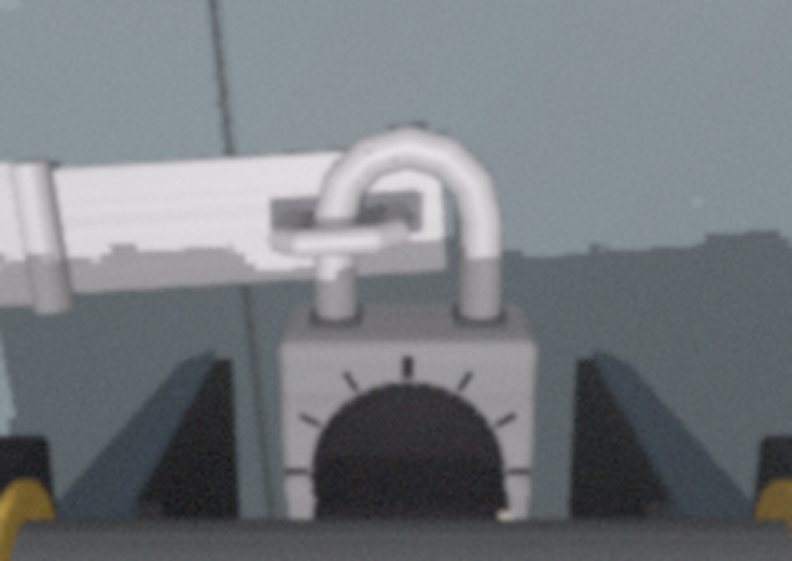

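View pics/d21.png

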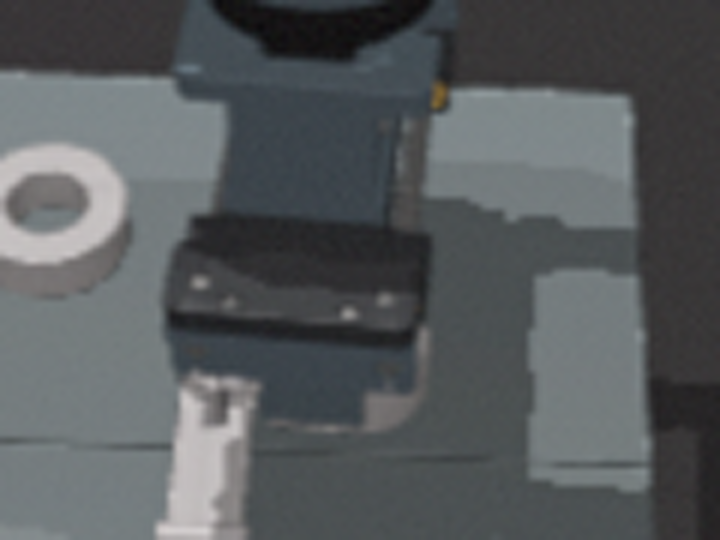

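Run:
```python
from h import *
s=ctrl.read_state();M=R.from_euler("xyz",s["eef_rot"]).as_matrix();p=np.array(s["tcp_pos"]); print(p)
f=ctrl.grab_frame("side")
for k in (.0318,.0455):
  for h in (0,.01,.02,.03):
    print(k,h,[((proj(f,p+M@[-h,-k,w])-[260,190]+.5)*6).round() for w in (-.016,.016)])
yy=p[1]+.05
for y in (.075,.08): print(((proj(f,[.53,y,.1])-[260,190]+.5)*6).round())
```

```text
[0.53095241 0.0307708  0.10374829]
0.0318 0 [array([267., 440.]), array([357., 448.])]
0.0318 0.01 [array([266., 423.]), array([357., 431.])]
0.0318 0.02 [array([265., 406.]), array([357., 414.])]
0.0318 0.03 [array([265., 388.]), array([357., 397.])]
0.0455 0 [array([261., 472.]), array([352., 480.])]
0.0455 0.01 [array([261., 455.]), array([352., 464.])]
0.0455 0.02 [array([260., 438.]), array([352., 447.])]
0.0455 0.03 [array([259., 421.]), array([353., 429.])]
[320. 480.]
[320. 492.]
```

jog_arm(increments=[-0.4, 5, 0, 0, 0, 0, 0, -0.4, 10, 0, 0, 0, 0, 0, -0.4, 13, 0, 0, 0, 0, 0, -0.4, 13, 0, 0, 0, 0, 0])

```text
clock: 16.12
tcp_pos: [0.5309, 0.0308, 0.0905]
eef_rot: [-1.067, 1.57, 1.994]
wrist_force: [-0.6, -0.2, -0.1]
width: 0.702
```

Run:
```python
from h import *
st();plan((.5306,.0309,.086),-94.2)
f=ctrl.grab_frame("scene"); save(f,"s22.png",(290,130,410,220),6)
f=ctrl.grab_frame("side"); save(f,"d22.png",(260,190,380,280),6)
```

```text
clock 16.1167
joint_pos [-5.5200e-02  4.9150e-01  1.6912e+00  1.4000e-03  9.5950e-01  1.5957e+00]
joint_velocities [-0.0003 -0.0049 -0.0076  0.0007  0.0154  0.0019]
joint_efforts [ 1.22000e-02 -7.76912e+01 -2.82118e+01  3.77000e-02 -4.36700e-01
 -1.73000e-02]
tcp_pos [0.5309 0.0308 0.0905]
eef_rot [-1.0668  1.5695  1.9939]
wrist_force [-0.6046 -0.2231 -0.0691]
moment [ 0.0598 -0.0336 -0.0284]
width 0.702
yang now -94.63 shift [ 4.49 -0.08  0.26] rot [-0.43  0.03  0.06] rows min 0.10792455181888885 0.06142937853513997
```

View pics/s22.png

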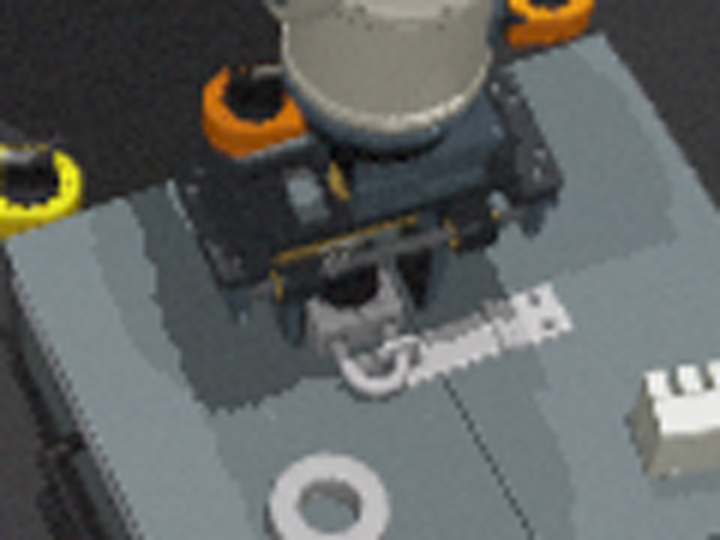

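View pics/d22.png

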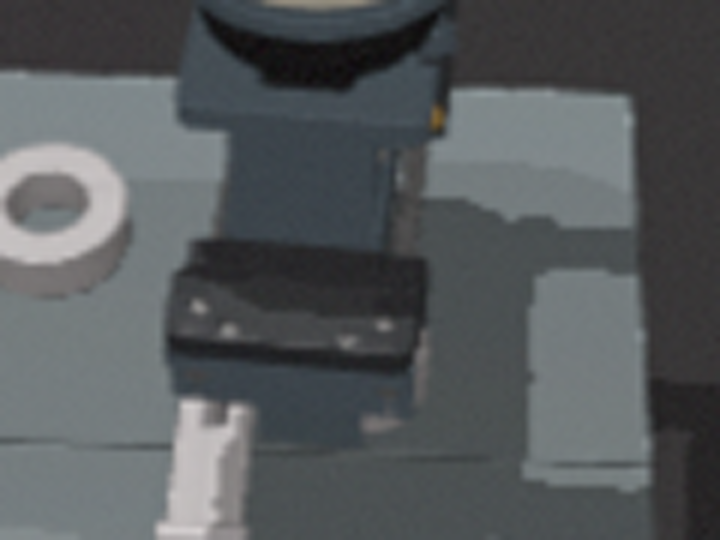

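jog_arm(increments=[-0.4, 4.5, 0, 0, 0, 0, 0, 1, 4.5, 0, 0, 0, 0, 0, 1, 4.5, 0, 0, 0, 0, 0, 1, 4.5, 0, 0, 0, 0, 0, 1, 4.5, 0, 0, 0, 0, 0], grip_force=25)

```text
clock: 16.63
tcp_pos: [0.531, 0.0308, 0.0864]
eef_rot: [-1.22, 1.57, 1.841]
wrist_force: [0.9, -0.9, -2.4]
width: 0.525
```

jog_arm(increments=[1, 0, 0, 0, 0, 0, 0, 1, 0, 0, 0, 0, 0, 0])

```text
clock: 16.8
tcp_pos: [0.531, 0.0308, 0.0864]
eef_rot: [-1.238, 1.57, 1.822]
wrist_force: [0.7, -0.4, -2.9]
width: 0.526
```

Run:
```python
from h import *
st();plan((.5306,.0309,.086),-94.2)
f=ctrl.grab_frame("wrist"); save(f,"w23.png",(200,110,440,280),3.3)
```

```text
clock 16.8
joint_pos [-5.5100e-02  4.9750e-01  1.6949e+00  1.4000e-03  9.4950e-01  1.5959e+00]
joint_velocities [-0.0001  0.001   0.0013  0.0005  0.0004 -0.0016]
joint_efforts [ 7.89000e-02 -7.88273e+01 -2.79775e+01  5.78000e-02  3.20000e-02
 -2.40000e-03]
tcp_pos [0.531  0.0308 0.0864]
eef_rot [-1.2383  1.5696  1.8223]
wrist_force [ 0.7083 -0.3954 -2.8882]
moment [0.0301 0.0255 0.0216]
width 0.5256
yang now -94.64 shift [ 0.4  -0.06  0.42] rot [-0.44  0.02  0.06] rows min 0.013912543400408076 0.062138753435165374
```

View pics/w23.png

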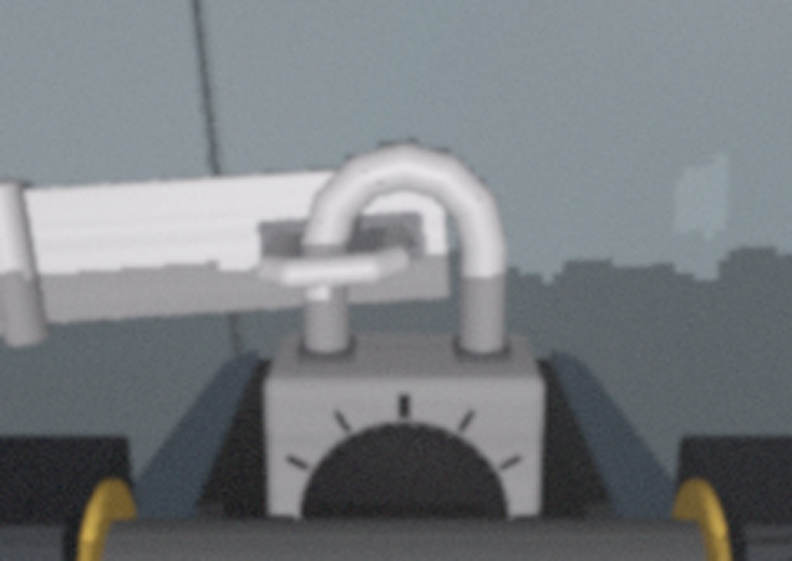

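jog_arm(increments=[1, -1, 0, 2, 0, 0, 0, 1, -1, 0, 4, 0, 0, 0, 1, -1, 0, 7, 0, 0, 0, 1, -1, 0, 10, 0, 0, 0, 1, -1, 0, 12, 0, 0, 0], grip_force=35)

```text
clock: 17.27
tcp_pos: [0.5192, 0.0317, 0.0875]
eef_rot: [-2.123, 1.57, 0.937]
wrist_force: [4.3, -0.9, -5.1]
width: 0.524
```

Run:
```python
from h import *
st();plan((.531,.0308,.086),-94.64)
f=ctrl.grab_frame("wrist"); save(f,"w24.png",(200,110,440,280),3.3)
```

```text
clock 17.2667
joint_pos [-5.4500e-02  4.8220e-01  1.7232e+00  1.3000e-03  9.3550e-01  1.5964e+00]
joint_velocities [ 0.0017 -0.0249  0.0532 -0.0012 -0.0262 -0.0015]
joint_efforts [ 4.15400e-01 -7.72062e+01 -2.57424e+01  1.20500e-01  1.35840e+00
 -2.39000e-02]
tcp_pos [0.5192 0.0317 0.0875]
eef_rot [-2.1232  1.5695  0.9374]
wrist_force [ 4.2919 -0.9318 -5.0997]
moment [-0.0631 -0.6617  0.0136]
width 0.5239
yang now -94.64 shift [ 1.550e+00 -1.000e-02 -1.184e+01] rot [ 0.   -0.04  0.06] rows min 0.2863143935859399 0.010324800920956645
```

View pics/w24.png

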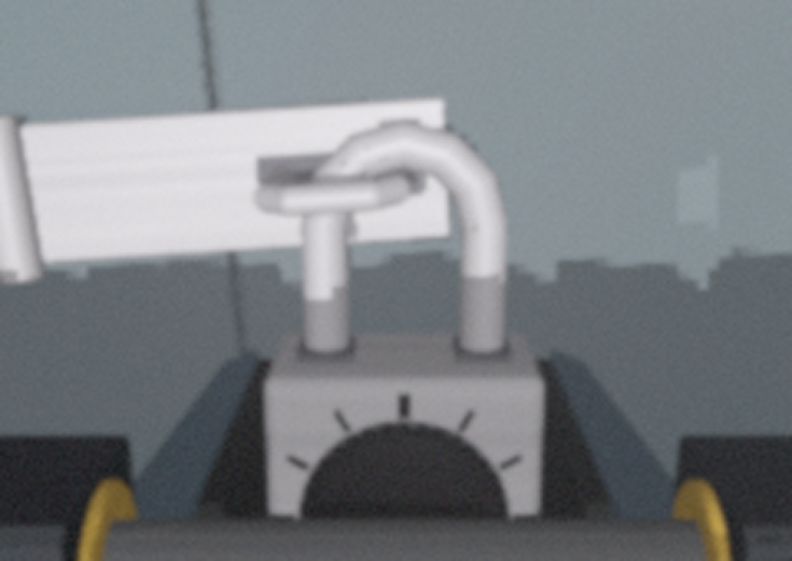

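jog_arm(increments=[1, 0, 0, 2, 0, 0, 0, 1, 0, 0, 4, 0, 0, 0, 1, 0, 0, 6, 0, 0, 0, 1, 0, 0, 6, 0, 0, 0])

```text
clock: 17.65
tcp_pos: [0.5124, 0.0323, 0.0875]
eef_rot: [-1.552, 1.57, 1.509]
wrist_force: [2.0, -1.1, -4.6]
width: 0.523
```

Run:
```python
from h import *
st();plan((.531,.0308,.086),-94.64)
f=ctrl.grab_frame("wrist"); save(f,"w25.png",(200,110,440,280),3.3)
```

```text
clock 17.65
joint_pos [-5.4200e-02  4.7510e-01  1.7387e+00  1.3000e-03  9.2780e-01  1.5967e+00]
joint_velocities [ 0.0008  0.0021 -0.0072  0.0009  0.0071 -0.0003]
joint_efforts [ 3.02500e-01 -7.64888e+01 -2.59016e+01  1.13900e-01  7.01600e-01
 -1.94000e-02]
tcp_pos [0.5124 0.0323 0.0875]
eef_rot [-1.5517  1.5698  1.509 ]
wrist_force [ 2.0201 -1.081  -4.5746]
moment [-0.0379 -0.3897 -0.0577]
width 0.5227
yang now -94.64 shift [  1.52  -0.05 -18.62] rot [0.   0.   0.06] rows min 0.4481042457637429 0.008115562164462442
```

View pics/w25.png

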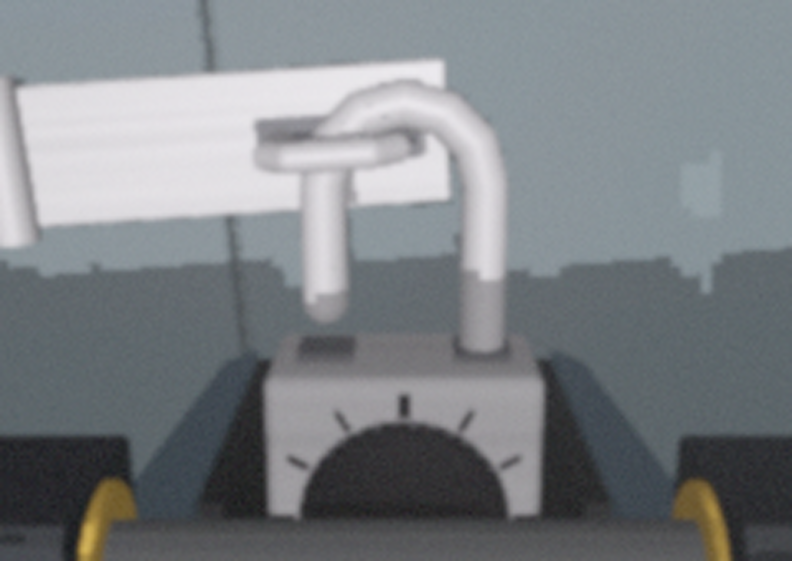

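jog_arm(increments=[1, 0, 0, 2, 0, 0, 0, 1, 0, 0, 4, 0, 0, 0, 1, 0, 0, 6, 0, 0, 0, 1, 0, 0, 7, 0, 0, 0, 1, 0, 0, 7, 0, 0, 0])

```text
clock: 18.12
tcp_pos: [0.5052, 0.0329, 0.0875]
eef_rot: [-1.266, 1.57, 1.795]
wrist_force: [2.2, -0.5, -3.6]
width: 0.526
```

jog_arm(increments=[1, 0, 0, 1, 0, 0, 0, 1, 0, 0, 2, 0, 0, 0, 1, 0, 0, 2, 0, 0, 0])

```text
clock: 18.37
tcp_pos: [0.5048, 0.0329, 0.0878]
eef_rot: [-2.749, 1.568, 0.311]
wrist_force: [10.3, -2.4, -8.2]
width: 0.528
```

Run:
```python
from h import *
st();plan((.531,.0308,.086),-94.64)
f=ctrl.grab_frame("wrist"); save(f,"w26.png",(200,110,440,280),3.3)
```

```text
clock 18.3667
joint_pos [-5.3800e-02  4.6510e-01  1.7588e+00  1.3000e-03  9.1500e-01  1.5972e+00]
joint_velocities [ 0.0013  0.0009 -0.0038 -0.0011  0.0033  0.001 ]
joint_efforts [ 1.09310e+00 -7.64617e+01 -2.11242e+01  2.01200e-01  3.32740e+00
 -4.93000e-02]
tcp_pos [0.5048 0.0329 0.0878]
eef_rot [-2.7494  1.5679  0.3112]
wrist_force [10.3432 -2.4056 -8.1505]
moment [-0.188  -1.6784 -0.0419]
width 0.5282
yang now -94.64 shift [  1.91  -0.03 -26.27] rot [-0.   -0.15  0.06] rows min 0.6315893852301141 0.022952173344172978
```

View pics/w26.png

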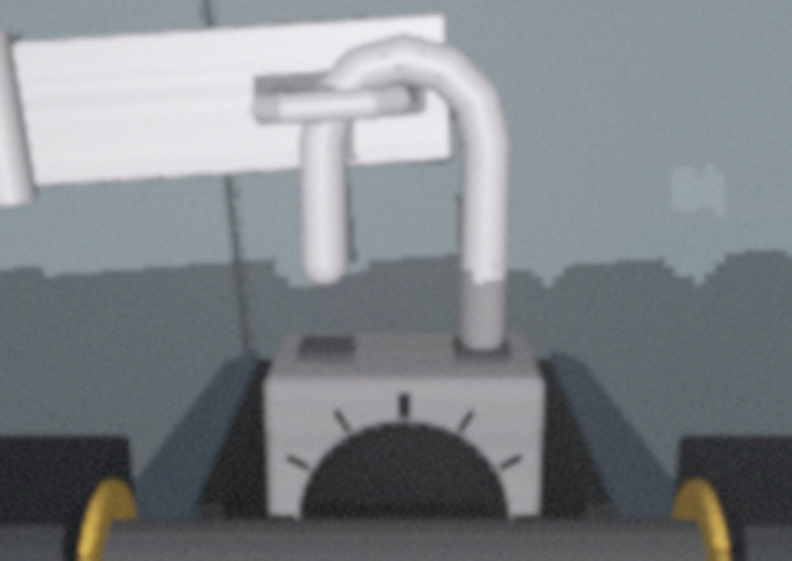

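Run:
```python
from h import *
f=ctrl.grab_frame("wrist")
g=lambda u,v,z=.1145:onz(f,200+u/3.3,110+v/3.3,z)
print(g(323,284),g(323,350),g(482,350), g(400,62), g(482,350)-g(323,284))
```

```text
[0.53802434 0.04522956 0.1145    ] [0.52567224 0.04649147 0.1145    ] [0.5234071  0.01775379 0.1145    ] [0.5752811  0.02849616 0.1145    ] [-0.01461725 -0.02747577  0.        ]
```

Run:
```python
from h import *
f=ctrl.grab_frame("wrist")
g=lambda u,v,z:onz(f,200+u/3.3,110+v/3.3,z)
print("staple ends",g(258,105,.1265),g(408,98,.1265)," leg at",g(325,130,.1145), "tip",g(323,270,.1145), "long leg",g(483,300,.1145),g(483,180,.1145))
s=ctrl.read_state(); print(s["tcp_pos"])
M=R.from_euler("xyz",s["eef_rot"]).as_matrix();print(M.round(3))
```

```text
staple ends [0.57102928 0.05112522 0.1265    ] [0.57024307 0.027585   0.1265    ]  leg at [0.56506094 0.04212387 0.1145    ] tip [0.54059354 0.04496585 0.1145    ] long leg [0.53283409 0.0170352  0.1145    ] [0.55438089 0.01580741 0.1145    ]
[0.50484636 0.03287789 0.0878139 ]
[[ 0.003 -0.081 -0.997]
 [ 0.001 -0.997  0.081]
 [-1.    -0.001 -0.003]]
```

jog_arm(increments=[1, 0, 0, -2, 0, 0, 0, 1, -2, 0.5, -4, 0, 0, 0, 1, -2.8, 1, -8, 0, 0, 0, 1, -2.8, 1, -14, 0, 0, 0, 1, -2.8, 1, -18, 0, 0, 0])

```text
clock: 18.93
tcp_pos: [0.5233, 0.0303, 0.0908]
eef_rot: [-2.743, 1.568, 0.318]
wrist_force: [-0.3, 0.5, -2.6]
width: 0.522
```

Run:
```python
from h import *
st();plan((.5048+.0389,.0329-.0031-.001,.0906),-94.64)
f=ctrl.grab_frame("wrist"); save(f,"w27.png",(200,110,440,280),3.3)
f=ctrl.grab_frame("side"); save(f,"d27.png",(250,200,370,290),6)
```

```text
clock 18.9333
joint_pos [-5.6800e-02  4.8120e-01  1.7120e+00  1.3000e-03  9.4570e-01  1.5943e+00]
joint_velocities [-0.0032  0.055  -0.111  -0.0017  0.0559 -0.0009]
joint_efforts [ 1.55500e-01 -7.87215e+01 -2.71338e+01  3.69000e-02 -5.60000e-02
 -1.07000e-02]
tcp_pos [0.5233 0.0303 0.0908]
eef_rot [-2.7429  1.568   0.3176]
wrist_force [-0.3329  0.5393 -2.625 ]
moment [ 0.0158 -0.0034  0.0173]
width 0.5224
yang now -94.64 shift [  0.21  -0.12 -20.41] rot [-0.   -0.15  0.06] rows min 0.4895482238809415 0.022552555902406318
```

View pics/w27.png

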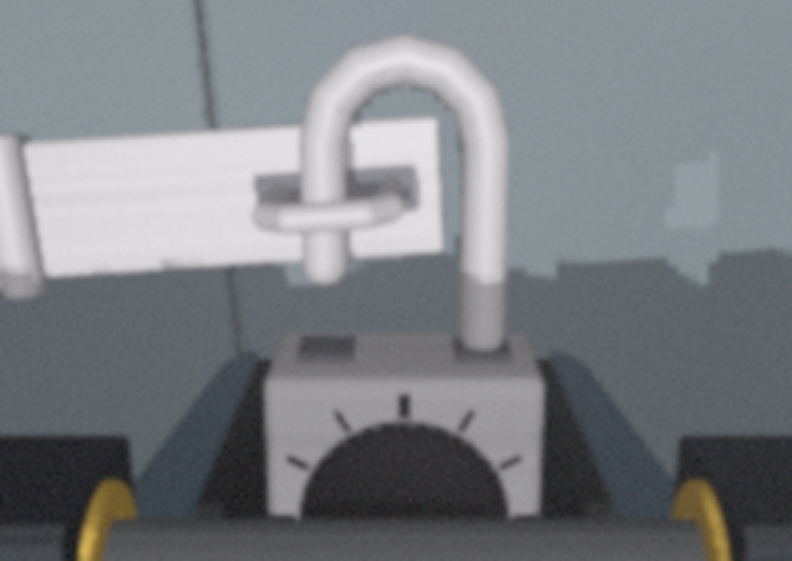

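View pics/d27.png

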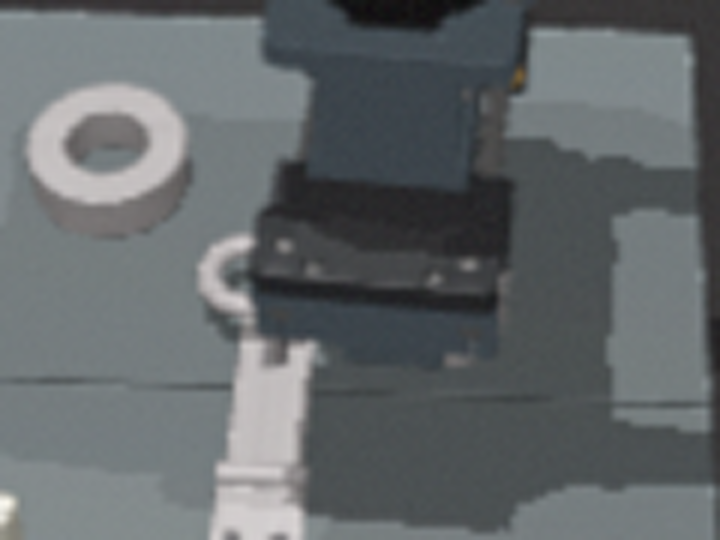

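jog_arm(increments=[1, 0, 0, -4, 0, 0, 0, 1, 0, 0, -8, 0, 0, 0, 1, 0, 0, -12, 0, 0, 0, 1, 0, 0, -16, 0, 0, 0, 1, 0, 0, -18, 0, 0, 0])

```text
clock: 19.45
tcp_pos: [0.5422, 0.0288, 0.0907]
eef_rot: [-2.823, 1.567, 0.238]
wrist_force: [0.4, 0.4, -3.1]
width: 0.526
```

jog_arm(increments=[1, 0, 0, 0, 0, 0, 0])

```text
clock: 19.53
tcp_pos: [0.5427, 0.0288, 0.0906]
eef_rot: [-2.835, 1.567, 0.225]
wrist_force: [-0.7, 0.1, -2.6]
width: 0.524
```

Run:
```python
from h import *
st();plan((.5048+.0389,.0329-.0031-.001,.0906),-94.64)
f=ctrl.grab_frame("wrist"); save(f,"w28.png",(200,110,440,280),3.3)
```

```text
clock 19.5333
joint_pos [-5.7600e-02  5.0280e-01  1.6664e+00  1.2000e-03  9.6890e-01  1.5936e+00]
joint_velocities [-0.0014  0.0021 -0.0057  0.001   0.0027 -0.0011]
joint_efforts [ 1.92000e-02 -8.05390e+01 -2.94093e+01  3.73000e-02 -3.27000e-02
 -3.20000e-03]
tcp_pos [0.5427 0.0288 0.0906]
eef_rot [-2.8351  1.5671  0.2254]
wrist_force [-0.6702  0.1039 -2.5628]
moment [ 0.0728  0.0328 -0.0645]
width 0.5239
yang now -94.65 shift [ 0.04 -0.12 -1.03] rot [-0.01 -0.2   0.06] rows min 0.024799982001630742 0.029427561211638052
```

View pics/w28.png

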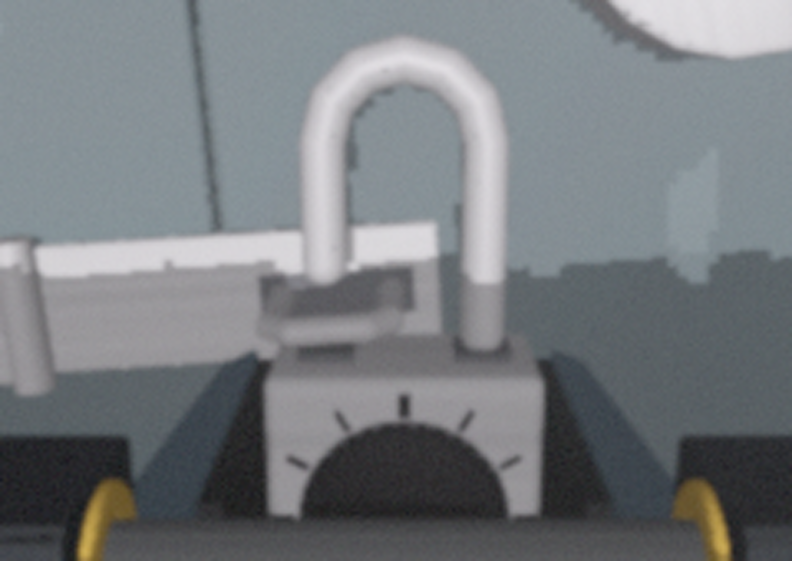

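Run:
```python
from h import *
f=ctrl.grab_frame("wrist")
g=lambda u,v,z:onz(f,200+u/3.3,110+v/3.3,z).round(4)
print("staple top",g(265,328,.1265),g(335,328,.1265),g(400,320,.1265)," tip",g(325,284,.1186),"front",g(327,350,.1186), g(483,350,.1186),"front top edge",g(327,378,.130))
```

```text
staple top [0.5712 0.0508 0.1265] [0.5702 0.0389 0.1265] [0.5708 0.0277 0.1265]  tip [0.576  0.0406 0.1186] front [0.5637 0.0415 0.1186] [0.5615 0.0135 0.1186] front top edge [0.5626 0.0407 0.13  ]
```

jog_arm(increments=[1, -4, 0, 0, 0, 0, 0, 1, -8, 0, 0, 0, 0, 0, 1, -12, 0, 0, 0, 0, 0, 1, -16, 0, 0, 0, 0, 0, 1, -20, 0, 0, 0, 0, 0])

```text
clock: 20.05
tcp_pos: [0.5422, 0.0288, 0.1113]
eef_rot: [-2.839, 1.567, 0.221]
wrist_force: [0.6, -0.7, -3.9]
width: 0.528
```

Run:
```python
from h import *
st()
f=ctrl.grab_frame("wrist"); save(f,"w29.png",(200,110,440,280),3.3)
```

```text
clock 20.05
joint_pos [-5.7600e-02  4.7370e-01  1.6472e+00  1.2000e-03  1.0171e+00  1.5937e+00]
joint_velocities [-0.002  -0.0641 -0.0464 -0.0002  0.1145  0.0006]
joint_efforts [ 6.30000e-03 -7.87308e+01 -3.06641e+01  3.65000e-02 -4.82600e-01
 -2.00000e-04]
tcp_pos [0.5422 0.0288 0.1113]
eef_rot [-2.8393  1.567   0.2211]
wrist_force [ 0.6369 -0.7268 -3.9023]
moment [ 0.0784  0.0736 -0.0166]
width 0.5277
```

View pics/w29.png

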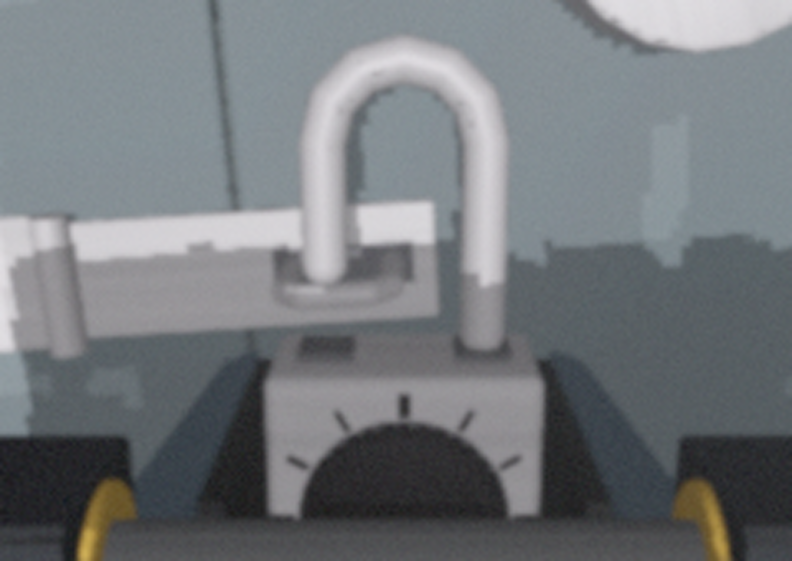

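jog_arm(increments=[1, -10, 0, 0, 0, 0, 0, 1, -25, 0, 0, 0, 0, 0, 1, -40, 0, 0, 0, 0, 0, 1, -55, 0, 0, 0, 0, 0, 1, -70, 0, 0, 0, 0, 0])

```text
clock: 20.52
tcp_pos: [0.5421, 0.0287, 0.1828]
eef_rot: [-2.901, 1.566, 0.159]
wrist_force: [0.6, -0.0, -3.4]
width: 0.526
```

jog_arm(increments=[1, -15, 0, 0, 0, 0, 0, 1, -30, 0, 0, 0, 0, 0, 1, -42, 0, 0, 0, 0, 0, 1, -48, 0, 0, 0, 0, 0, 1, -50, 0, 0, 0, 0, 0])

```text
clock: 20.93
tcp_pos: [0.5422, 0.0287, 0.2337]
eef_rot: [-2.952, 1.565, 0.109]
wrist_force: [0.4, -0.5, -3.4]
width: 0.521
```

jog_arm(increments=[1, 0, 0, 0, 0, 0, 0, 1, 0, 0, 0, 0, 0, 0, 1, 0, 0, 0, 0, 0, 0, 1, 0, 0, 0, 0, 0, 0])

```text
clock: 21.27
tcp_pos: [0.5419, 0.0287, 0.2331]
eef_rot: [-2.914, 1.566, 0.147]
wrist_force: [-0.2, 0.4, -2.1]
width: 0.525
```

Run:
```python
from h import *
s=st(); print(R.from_euler("xyz",s["eef_rot"]).as_matrix().round(4))
f=ctrl.grab_frame("wrist"); save(f,"w30.png")
print([(np.round(d["position"],3).tolist(),round(d["conf"],2)) for d in ctrl.look_for("padlock",f)][:2])
f=ctrl.grab_frame("side"); save(f,"d30.png",(180,130,400,290),3.6)
print([(np.round(d["position"],3).tolist(),round(d["conf"],2)) for d in ctrl.look_for("padlock",f)][:4])
f=ctrl.grab_frame("scene"); save(f,"s30.png",(260,100,460,260),4)
```

```text
clock 21.2667
joint_pos [-5.7800e-02  3.3470e-01  1.4947e+00  1.1000e-03  1.3073e+00  1.5938e+00]
joint_velocities [-0.0006 -0.0001 -0.0028  0.0002  0.0006 -0.0016]
joint_efforts [ 9.80000e-03 -7.50679e+01 -3.98054e+01  4.15000e-02 -1.43000e-01
 -0.00000e+00]
tcp_pos [0.5419 0.0287 0.2331]
eef_rot [-2.9135  1.5658  0.147 ]
wrist_force [-0.232   0.3944 -2.1487]
moment [0.0028 0.0571 0.0232]
width 0.5248
[[ 5.000e-03 -8.100e-02 -9.967e-01]
 [ 7.000e-04 -9.967e-01  8.100e-02]
 [-1.000e+00 -1.100e-03 -4.900e-03]]
[([0.54, -0.251, 0.028], 0.82), ([0.558, 0.029, 0.274], 0.71)]
[([0.334, -0.061, 0.026], 0.74), ([0.336, 0.09, 0.027], 0.72), ([0.329, 0.274, 0.024], 0.72), ([0.542, 0.044, 0.261], 0.5)]
```

View pics/w30.png

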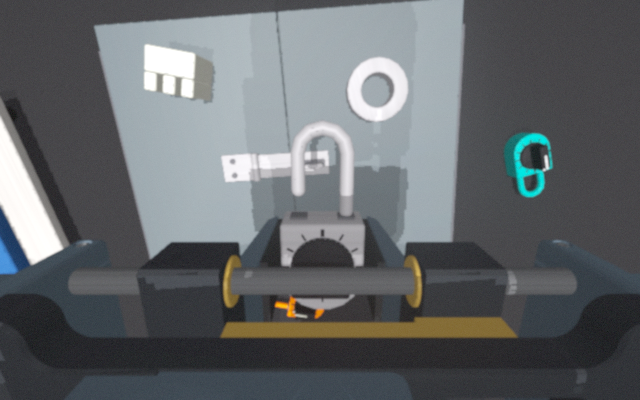

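View pics/d30.png

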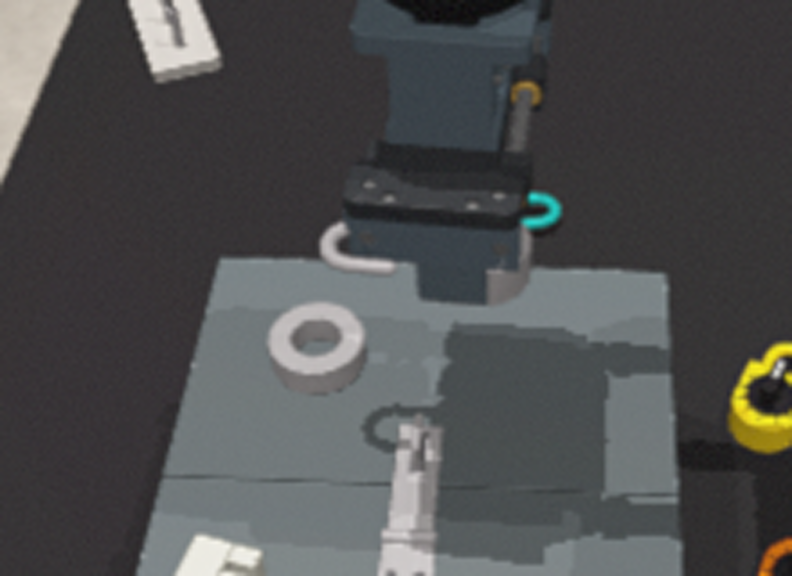

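View pics/s30.png

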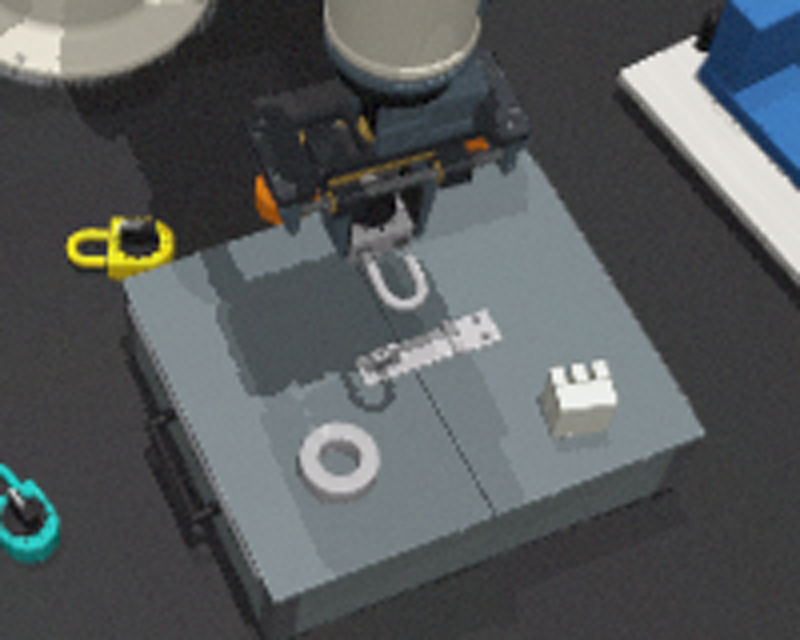

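```bash
python3 -c "
from rig import ctrl
print(ctrl.hand_in())"
```

```text
the job is handed in; nothing more can be done
None
```

The padlock is open and off the staple. The gripper holds it level, dial up, with its underside about 14 cm above the chest lid. The job was handed in at about 21 s of the 72 s allowed.

- **Dial:** it started at one o'clock. I turned it clockwise to five, where it read 150.2° and never showed past that, then back anticlockwise to three, where the pointer lined up with the tick.
- **Shackle:** I gripped the sides and pulled straight back against about 2–4 N until it stopped at about 10 N. The gap at the shackle tip measured about 12.5 mm against 13 mm for fully open.
- **Removal:** I slid the lock forward about 4 mm above the strap and lifted it straight up, with no contact felt.
- **Last checks:** the shackle was still open, the tool was within about 0.3° of vertical, and the opening read 48 mm. The ring gauge and white block looked unmoved. I didn't re-check the ball standard, but the arm never went near it.

**Disagreements:**
- **Fingertip position:** the fingertips sit about 20 mm behind the TCP, not 11 mm ahead of it as stated. My first try at the dial bar therefore closed above it without touching, and I went lower after checking the pictures.
- **First dial grip:** at 15 N the bar twisted a few degrees in the jaws. I raised the grip to 40 N before going on.
- **Play in the staple:** the lock body turned about 15° while I turned the dial, more than the "few degrees" given. I read the dial angle against the ticks on the body to allow for this.

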